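# Clear the bay and walk the plaster shaker home

## Task

The heavy plaster shaker must go back into its bay, where a small steel caddy stands in the way. First swing the flat folding hook on the low board fully out, so that it stands square to the board, and hang the caddy on it by its crossbar; then walk the shaker into the bay by pushing on its two near corners in turn, until it sits squarely home against the back stop. Do not push on the control console between those corners, keep the shaker within about 30 degrees of straight all the way, and leave the other things on the bench where they are.

Things in the scene. Friction and masses are not known exactly. Their poses are not given: they have to be found in the camera images.
- shaker: Low grey flat-bottomed box, black rubber top, 150 (x) x 200 (y) x 70 mm, bare walls 60 mm high, 1.8 to 2.7 kg, friction 0.6. Origin: centre of underside; +x forward into the bay, +y left. Near face x = -75 mm, free to push at |y| = 45 to 100 mm. Pushing one near corner (4 to 14 N) swings it ahead while the other almost stays. Starts 130 to 160 mm short of home, within 17 degrees.
- console: Black control console with two knobs, fixed on the middle of the shaker's near face: 90 mm wide (y from -45 to +45), it sticks out 25 mm (33 with the knobs) from that face, from 10 to 52 mm above the bench. Must not be pushed on (a pushed corner also drifts outwards, by about a third of its advance). Origin: middle of its lower edge on the shaker's near face; axes as the shaker's.
- bay: Fixed U-shaped steel fence, open towards the robot. Origin: on the bench, where the centre of the parked shaker belongs; +x into the bay. Back stop 30 mm high, its near face at x = 75 mm; side rails 25 mm high, inner faces at y = +-118 mm (18 mm play each side) for x = 30 to 85 mm, flaring out to about y = +-140 mm at x = -20 mm. Bare bench inside.
- board: Fixed white upright board, 150 mm wide (y), 15 mm thick (x), 180 mm high, which carries the folding hook on the side that faces the robot. Origin: centre of its underside; that face is at x = -7.5 mm, its normal is -x; a low steel foot reaches out behind it.
- hook (a joint): Angle of the folding hook about its upright hinge: 0 = flat along the board, arm pointing to the board's +y (left as seen from the robot); 1.571 = swung fully out to its stop, arm pointing to the board's -x, towards the robot. Stiff hinge (about 0.06 N m), stays where left.
- hook_hinge (a point): Point on the hook's hinge axis at the height of the arm's centre line: 20 mm in front of the board's face, 30 mm to the right (-y) of its middle, 170 mm above the bench.
- hook_tip (a point): Top of the hook's upturned end. The hook is an 8 mm round steel bar: a level arm of 75 mm from the hinge axis to the upturned end (arm underside 166 mm, top side 174 mm above the bench), whose end rises 26 mm above the arm's top side, to this point.
- hook_seat (a point): Point on the top side of the hook's arm, 37 mm from the hinge axis: where the bar should rest.
- caddy: Steel caddy, 0.2 kg: open tray 50 (x) x 70 (y) x 30 mm high, two uprights at y = +-33 mm, a round 8 mm crossbar along y across their tops (centre 95 mm up) and a grip tab standing on its middle. Below the bar is a window 62 wide, 61 mm high; the hook passes through it along the caddy's x. Origin: centre of underside, z up. Same both ways round.
- caddy_bar (a point): Middle of the caddy's crossbar, 95 mm above its underside.
- caddy_tab (a point): Centre of the upper part of the grip tab, 119 mm above the caddy's underside. The tab is 10 mm thick (caddy x), 22 mm wide (caddy y), its top 137 mm above the underside, its foot at the crossbar.
- model_a: Bystander: dental model on a 58 mm square tile, 31 mm high, on the bench in front of the board. Origin: centre of its underside.
- model_b: Bystander: like model_a, to the right of the shaker's lane.
- model_c: Bystander: like model_a, to the left of the shaker's lane.
- bottle_a: Bystander: amber bottle, 30 mm wide, 85 mm high, left of the board. Origin: centre of its underside.
- bottle_b: Bystander: white bottle of the same size, right of the board. Origin: centre of its underside.
- tub: Bystander: white lidded tub, 124 mm wide, 115 mm high, in the middle at the back. Origin: centre of its underside.
- spatula: Bystander: spatula, 140 mm long, lying on the bench in the middle, near the robot.
Mind the look-alikes: they are no part of the job. Leave any pink, red or turquoise look-alike of the board alone.

How it is judged:
By the outcome, as a careful person would: the job done as asked, in the order asked, and still so for the second after the job is handed in, with the robot touching nothing.
It also fails if it takes over 72 s, if anything falls off the work surface, if the arm or the gripper's body presses on something with over 40 N, if the wrist force passes 120 N, or if a joint passes its speed limit or range.

## Robot

A 6-joint arm with a two-finger parallel gripper is mounted at the origin on the work surface. World frame = base frame: x ahead of the robot, y to its left, z up, the work surface at z = 0. Lengths are in mm, angles in rad, forces in N, time in s.
With the tool pointing down it reaches from about 325 to 900 mm from the base axis. Payload 3.5 kg.
Tool frame: the origin (TCP) lies at the centre of the arm's flange, where the gripper is bolted on; the fingertips stand 173 mm ahead of it and the grasp point (between the pads) lies 155 mm ahead of it (tip_reach is the z of the fingertips in the tool frame, in mm); z points along the fingers, y is the direction in which the jaws open and shut (so a half turn about z gives the same grasp; the last joint's range is limited). The gripper opens to 85 mm and grips with 20 to 120 N. Pads are 22 mm wide; open, the fingers measure 114 mm over their backs; the gripper's body (76 mm by 85 mm) begins 54 mm behind the grasp point. The pads swing forward as they close: fully open they stand 13 mm farther back than shut.
Start: joints at [1.2, 0.276, -0.026, 1.268, 0, 1.467], TCP at [165.388, 602.718, 404.713] pointing down, gripper open.
Joint ranges: [-3.12, 3.12], [-0.85, 1.88], [-1.08, 1.24], [-1.95, 2.15], [-1.57, 1.53], [-3.14, 3.14]. Speed limits (rad/s): [2.57, 2.57, 3.14, 3.14, 3.14, 3.14].

## Interface

Orientations are given as a unit quaternion [w, x, y, z].
In Python, from cell import * gives the robot as it stands.
- The arm moves only by the tool carry_out, never from a script. Its argument "plan" is a list of rows, each an object of numbers: "grip": the closure, from -1 (fully open) to 1 (shut); "x", "y", "z": the shift along the tool's x, y, z in units of 50 mm (1.0 is 50 mm); "turn": the turn about the tool's z in units of 6 degrees (1.0 is 6 degrees). In form: [{"grip": .., "x": .., "y": .., "z": .., "turn": ..}, ...]. A call has 1 to 5 rows; each row is the pose to reach, as a shift and turn from the pose commanded when the call began, along the tool's axes at that moment; what a row does not reach only later rows make up. A row lasts 1/10 s, in which the tool goes at most 50 mm and 8.59 degrees, less where a joint would pass 70% of its speed; a pose out of reach is approached as far as the arm can. A call with a gripper value outside its range is refused whole. The fingers move at their own pace and stop on an object; "force" is the grip in N (left out, the last holds). Time passes only in rows, so rows that repeat a pose let the fingers close. It gives the time, the measured TCP pose, the force and the opening at its end, in the units of the state.
- get_obs(): the state, without advancing time (a new reading comes with each control period).
- capture(name): name is "scene" or "top" or "wrist"; returns the picture (420x560x3 uint8, red, green, blue); there is no depth.
- camera_params(name): a dict with "intrinsics" (3x3 intrinsics, pixels), "R" (3x3) and "t" (3): a world point X has camera coordinates R X + t; the wrist camera has in their place "tool_from_camera" (4x4, takes a point from camera to tool coordinates, whose origin is the TCP and whose axes are the flange's). Camera axes: x right, y down, z forward; pixel columns grow to the right and rows downward; lengths in mm; the calibration is good to about 2 mm. A picture is of the moment at which its call begins: read the wrist's pose just before it. camera_params takes no time and is no camera call.
- sign_off(): hands the job in, once; it reports no verdict.
The state is a dict: "t": time; "qpos": joint angles; "qd": joint speeds; "joint_torque": joint torques, N m; "ee_pos": TCP position; "eef_rot": TCP orientation; "contact_force": force on the tool from outside, world axes, zero at the start; "wrist_torque": the same for the moment, N m; "grip_width": finger opening in mm.
Only numpy, scipy, OpenCV 4.12 (cv2) and the standard library are available. Lean on these libraries where they do the work, as an engineer would, in place of code of your own. Each camera call takes 0.05 s, during which the arm holds its last target. There are 200 camera calls.

## Working session

There is one attempt and no reset: what is moved stays moved. The work goes in short steps, Python scripts to look and compute and a tool call to move; the robot and the scene stay as the last step left them, time stands still between calls to the robot, and variables do not carry over. Pictures are saved under pics/ and viewed, about 8 in all and at most 12, crops included, and the job is handed in when it is done.

Besides the shell and the picture viewer there is one more tool, called after "Emit:" as name(argument=value, ...), one argument or row to a line, values as JSON. carry_out: Moves the arm, as the interface text tells. Its arguments: {"type":"object","properties":{"plan":{"type":"array","items":{"type":"object","properties":{"grip":{"type":"number"},"x":{"type":"number"},"y":{"type":"number"},"z":{"type":"number"},"turn":{"type":"number"}}}},"force":{"type":"number"}},"required":["plan"]}

```bash
mkdir -p pics; ls; python3 - <<'E'
from cell import *
import cv2,numpy as np
o=get_obs();print({k:np.round(v,3).tolist() for k,v in o.items()})
for n in ("scene","top"):
    im=capture(n);cv2.imwrite(f"pics/{n}0.png",im[:,:,::-1])
    p=camera_params(n);print(n,{k:np.round(v,4).tolist() for k,v in p.items()})
print(np.round(camera_params("wrist")["tool_from_camera"],4).tolist(),camera_params("wrist")["intrinsics"])
E
```

```text
pics
{'t': 0.0, 'qpos': [1.2, 0.277, -0.028, 1.268, -0.0, 1.467], 'qd': [-0.001, -0.0, 0.001, -0.001, 0.0, -0.001], 'joint_torque': [0.001, -44.551, 29.52, 0.017, -0.0, 0.0], 'ee_pos': [165.254, 602.339, 403.544], 'eef_rot': [-0.0, 0.134, 0.991, -0.001], 'contact_force': [-1.02, 0.492, 0.397], 'wrist_torque': [0.011, 0.025, -0.026], 'grip_width': 84.942}
scene {'intrinsics': [[486.1243, 0.0, 279.8236], [0.0, 486.1243, 206.5551], [0.0, 0.0, 1.0]], 'R': [[-0.1273, 0.9919, -0.0013], [0.6901, 0.0877, -0.7184], [-0.7124, -0.0923, -0.6957]], 't': [-10.5514, -286.9376, 1865.2112]}
top {'intrinsics': [[449.9554, 0.0, 276.3126], [0.0, 449.9554, 215.1516], [0.0, 0.0, 1.0]], 'R': [[0.0212, -0.9998, 0.0058], [-0.989, -0.0218, -0.1464], [0.1465, -0.0026, -0.9892]], 't': [50.7342, 546.794, 1297.4048]}
[[-0.0007, -0.9584, -0.2854, 72.7429], [1.0, -0.0006, -0.0005, -0.979], [0.0003, -0.2854, 0.9584, 29.9391], [0.0, 0.0, 0.0, 1.0]] [[310.07856052   0.         275.16212079]
 [  0.         310.07856052 211.62214412]
 [  0.           0.           1.        ]]
```

View pics/scene0.png

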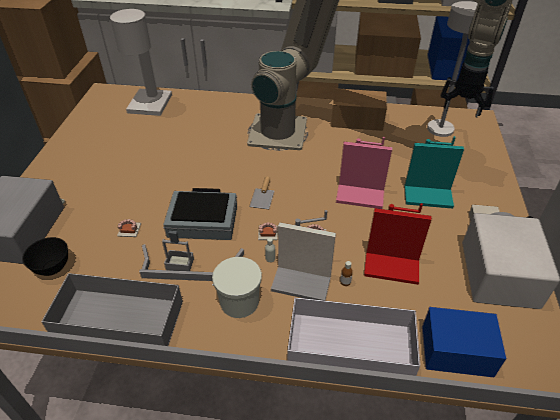

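View pics/top0.png

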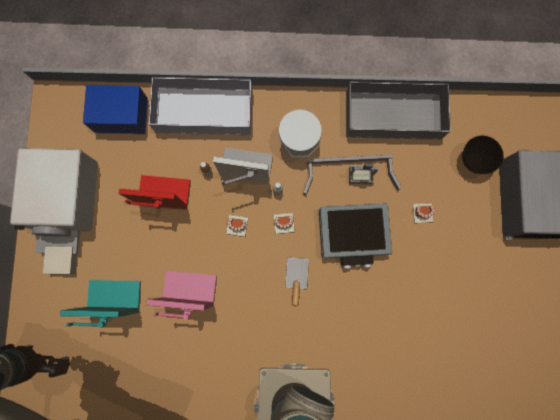

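The scene shows the white board at scene (305,255) / top (245,165), with pink, red and turquoise look-alikes. The caddy is at scene (180,250) / top (362,173), inside the bay, and the shaker is at top (356,230). I'll enlarge both pictures to read pixels.

```bash
cat > h.py <<'E'
from cell import *
import cv2,numpy as np
from scipy.spatial.transform import Rotation as Ro
def crop(im,x0,x1,y0,y1,s,name,step=20):
    c=cv2.resize(np.ascontiguousarray(im[y0:y1,x0:x1,::-1]),None,fx=s,fy=s,interpolation=cv2.INTER_CUBIC)
    for x in range(-(-x0//step)*step,x1,step):
        cv2.line(c,((x-x0)*s,0),((x-x0)*s,6),(0,255,255),1);cv2.putText(c,str(x),((x-x0)*s+2,14),0,.35,(0,255,255),1)
    for y in range(-(-y0//step)*step,y1,step):
        cv2.line(c,(0,(y-y0)*s),(6,(y-y0)*s),(0,255,255),1);cv2.putText(c,str(y),(8,(y-y0)*s+4),0,.35,(0,255,255),1)
    cv2.imwrite(f"pics/{name}.png",c)
def cam(n):
    p=camera_params(n);return p["intrinsics"],np.array(p["R"]),np.array(p["t"])
def wcam(o):
    p=camera_params("wrist");T=np.array(p["tool_from_camera"])
    w,x,y,z=o["eef_rot"];Rt=Ro.from_quat([x,y,z,w]).as_matrix()
    Rc=Rt@T[:3,:3];c=Rt@T[:3,3]+np.array(o["ee_pos"])
    return p["intrinsics"],Rc.T,-Rc.T@c
def ray(C,px):
    K,R,t=C;d=R.T@np.linalg.inv(K)@np.array([px[0],px[1],1.]);return -R.T@t,d/np.linalg.norm(d)
def atz(C,px,z):
    o,d=ray(C,px);return o+d*(z-o[2])/d[2]
def tri(*cp):
    A=np.zeros((3,3));b=np.zeros(3);L=[ray(C,p) for C,p in cp]
    for o,d in L:
        M=np.eye(3)-np.outer(d,d);A+=M;b+=M@o
    X=np.linalg.solve(A,b);return X.round(1),[round(float(np.linalg.norm((np.eye(3)-np.outer(d,d))@(X-o))),1) for o,d in L]
def proj(C,X):
    K,R,t=C;p=K@(R@np.asarray(X,float)+t);return (p[:2]/p[2]).round(1)
E
python3 - <<'E'
from h import *
t=cv2.imread("pics/top0.png")[:,:,::-1];s=cv2.imread("pics/scene0.png")[:,:,::-1]
crop(t,200,400,145,280,4,"topc",10)
crop(s,110,370,170,320,3,"scc",10)
E
```

```text
(no output)
```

View pics/topc.png

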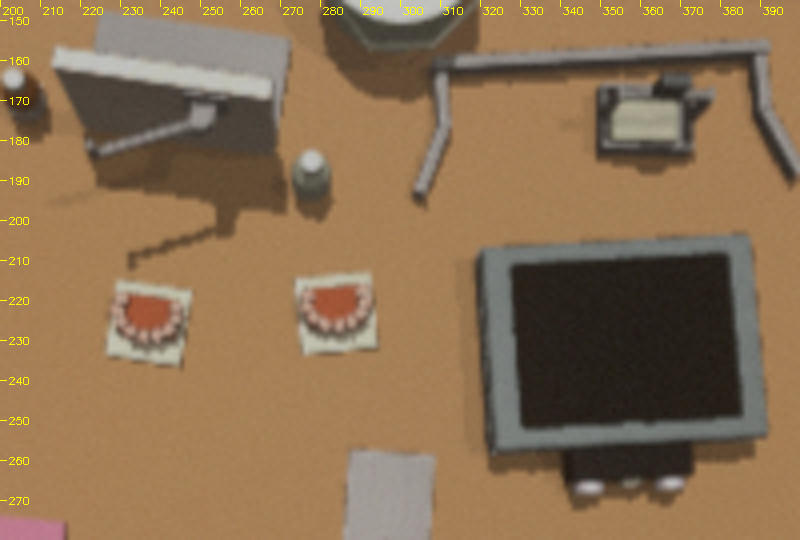

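View pics/scc.png

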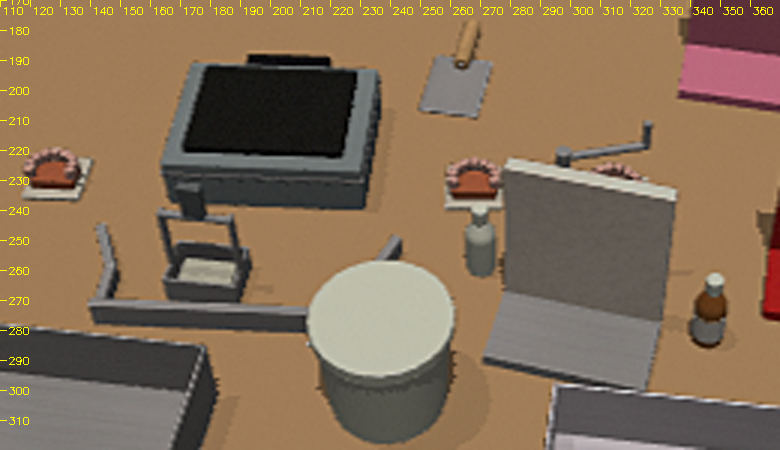

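Enlarged top crop: hook hinge about (250,174), hook tip about (222.5,182), board top edge (214,160) to (268,167). The caddy is about (361,177), its tab (369,164), and the shaker corners are (320,207), (387,204), (391,253), (323,257). Candidates for the board: white (245,165), red (165,190), pink (185,290), turquoise (110,297). I choose the white one.

```bash
python3 - <<'E'
from h import *
T=cam("top");S=cam("scene")
for n,a,b in [("hinge",(250,174),(298,221)),("tip",(222.5,181.5),(325.3,211.5)),("boardL",(213.5,158),(335,232.5)),("boardR",(268,166),(279.5,223)),
 ("tab",(369,165),(173.5,232.5)),("barL",(350,167),(162,242)),("barR",(377,168.5),(235,248)),("shFR",(387,204),(164,222)),("shFL",(320,207),(229.5,231)),("shNL",(323.5,257.5),(379,0))]:
    print(n,*tri((T,a),(S,b)))
for n,q,z in [("sh",[(320,207),(387,204),(391,253.5),(323.5,257.5)],60),("bayBackNear",[(310,164),(388,157.5)],30),("bayrails",[(310,176),(306,193),(388.5,172),(397,188)],25),
 ("caddyTray",[(350,184),(373,184.5)],30),("caddyfar",[(348.5,167)],95),("boardtop far",[(213.5,157),(268,165)],180),("boardtop near",[(214,162),(267,169.5)],180),
 ("ma",[(287,222.5)],0),("mb",[(424,212.5)],0),("mc",[(238,226)],0),("spat",[(297,272)],0)]:
    P=np.array([atz(T,p,z) for p in q]).round(1);print(n,P[:,:2].tolist(),np.linalg.norm(np.diff(P,axis=0),axis=1).round(1))
q=[(278,224),(330,236),(332,277),(279,263)]
E
```

```text
hinge [636.1 138.5 175.7] [2.1, 2.1]
tip [609.9 208.6 193.8] [0.9, 0.9]
boardL [675.5 236.9 186.7] [1.7, 1.7]
boardR [657.2  91.2 183.7] [3.1, 3.1]
tab [ 679.5 -192.4  133.3] [2.4, 2.4]
barL [ 691.3 -183.2  105.2] [37.7, 37.7]
barR [ 671.5 -122.6  106.4] [98.3, 98.3]
shFR [ 581.8 -259.6   64.8] [1.5, 1.5]
shFL [572.5 -66.3  42.2] [0.8, 0.8]
shNL [402.3 139.9 687.2] [147.7, 147.7]
sh [[569.6, -65.2], [583.0, -262.4], [437.7, -271.8], [422.0, -76.3]] [197.7 145.6 196.1]
bayBackNear [[706.9, -36.8], [732.7, -275.2]] [239.8]
bayrails [[670.6, -37.6], [617.6, -26.0], [688.5, -277.3], [639.3, -302.4]] [ 54.3 261.1  55.2]
caddyTray [[647.3, -158.6], [647.4, -228.4]] [69.8]
caddyfar [[683.1, -143.5]] []
boardtop far [[680.2, 236.3], [661.3, 88.3]] [149.2]
boardtop near [[666.4, 234.4], [648.8, 90.7]] [144.8]
ma [[529.5, 29.3]] []
mb [[569.7, -390.9]] []
mc [[515.5, 178.5]] []
spat [[380.1, -3.4]] []
```

```bash
cat > plan.py <<'E'
import numpy as np
def rows(p0,yaw0,p1,yaw1,n):
    """yaw = world angle of tool y (deg). prints calls of 5 rows, straight line"""
    p0=np.array(p0,float);p1=np.array(p1,float)
    for c in range(0,n,5):
        s=p0+(p1-p0)*c/n; a=np.radians(yaw0+(yaw1-yaw0)*c/n)
        X=np.array([-np.sin(a),np.cos(a),0]);Y=np.array([np.cos(a),np.sin(a),0]);Z=np.array([0,0,-1.])
        print("call")
        for i in range(c+1,min(c+6,n+1)):
            d=(p0+(p1-p0)*i/n-s)/50
            print(f'  x {d@X:.2f} y {d@Y:.2f} z {d@Z:.2f} turn {-(yaw1-yaw0)*(i-c)/n/6:.2f}')
E
python3 - <<'E'
from plan import *
rows((165.4,602.7,404.7),74.6,(644.8,217.6,404.7),-7.3,15)
E
```

```text
call
  x -0.75 y -0.33 z 0.00 turn 0.91
  x -1.51 y -0.65 z 0.00 turn 1.82
  x -2.26 y -0.98 z 0.00 turn 2.73
  x -3.01 y -1.30 z 0.00 turn 3.64
  x -3.76 y -1.63 z 0.00 turn 4.55
call
  x -0.82 y 0.06 z 0.00 turn 0.91
  x -1.64 y 0.11 z 0.00 turn 1.82
  x -2.45 y 0.17 z 0.00 turn 2.73
  x -3.27 y 0.22 z 0.00 turn 3.64
  x -4.09 y 0.28 z 0.00 turn 4.55
call
  x -0.70 y 0.43 z 0.00 turn 0.91
  x -1.40 y 0.85 z 0.00 turn 1.82
  x -2.10 y 1.28 z 0.00 turn 2.73
  x -2.80 y 1.70 z 0.00 turn 3.64
  x -3.51 y 2.13 z 0.00 turn 4.55
```

Emit:
carry_out(
  plan=[
    {"grip":1,"x":-0.75,"y":-0.33,"z":0,"turn":0.91},
    {"grip":1,"x":-1.51,"y":-0.65,"z":0,"turn":1.82},
    {"grip":1,"x":-2.26,"y":-0.98,"z":0,"turn":2.73},
    {"grip":1,"x":-3.01,"y":-1.3,"z":0,"turn":3.64},
    {"grip":1,"x":-3.76,"y":-1.63,"z":0,"turn":4.55},
  ],
)

```text
t: 0.6
ee_pos: [326.0, 473.1, 404.2]
eef_rot: [-0.0, 0.365, 0.931, -0.0]
contact_force: [0.7, 0.9, -0.1]
grip_width: 11.9
```

Emit:
carry_out(
  plan=[
    {"grip":1,"x":-0.82,"y":0.06,"z":0,"turn":0.91},
    {"grip":1,"x":-1.64,"y":0.11,"z":0,"turn":1.82},
    {"grip":1,"x":-2.45,"y":0.17,"z":0,"turn":2.73},
    {"grip":1,"x":-3.27,"y":0.22,"z":0,"turn":3.64},
    {"grip":1,"x":-4.09,"y":0.28,"z":0,"turn":4.55},
  ],
)

```text
t: 1.1
ee_pos: [485.9, 344.8, 404.2]
eef_rot: [-0.0, 0.575, 0.818, -0.0]
contact_force: [-0.1, 0.2, 0.3]
grip_width: -0.4
```

Emit:
carry_out(
  plan=[
    {"grip":1,"x":-0.7,"y":0.43,"z":0,"turn":0.91},
    {"grip":1,"x":-1.4,"y":0.85,"z":0,"turn":1.82},
    {"grip":1,"x":-2.1,"y":1.28,"z":0,"turn":2.73},
    {"grip":1,"x":-2.8,"y":1.7,"z":0,"turn":3.64},
    {"grip":1,"x":-3.51,"y":2.13,"z":0,"turn":4.55},
  ],
)

```text
t: 1.6
ee_pos: [646.2, 216.5, 404.0]
eef_rot: [-0.0, 0.752, 0.66, -0.001]
contact_force: [0.4, 0.4, 0.2]
grip_width: -0.0
```

```bash
python3 - <<'E'
from h import *
im=capture("wrist");cv2.imwrite("pics/w1.png",im[:,:,::-1])
C=wcam(get_obs())
for n,X in [("hinge",(634.5,137.3,174)),("tip",(610,208,200))]: print(n,proj(C,X))
E
```

```text
hinge [266.4 323.9]
tip [208.8 258.1]
```

View pics/w1.png

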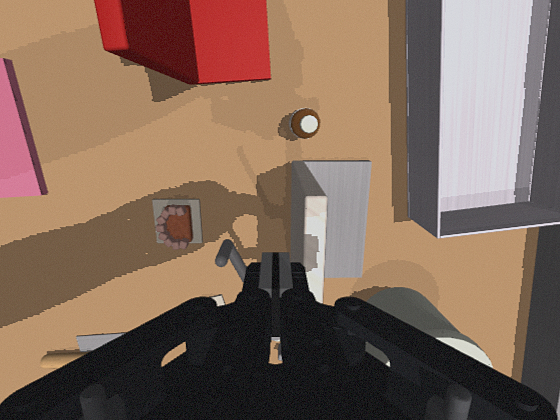

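The wrist view shows the hook's upturned end at about (226,243), the closed fingertips at about (275,260), and the board's left top end from (305,197) to (327,197).

```bash
python3 - <<'E'
from h import *
C=wcam(get_obs());T=cam("top");S=cam("scene")
print("tip200",atz(C,(226,242),200).round(1),"tri",tri((C,(226,242)),(T,(222.5,181.5)),(S,(325.3,211.5))))
print("top proj of tip",atz(T,(222.5,181.5),200))
for p in [(304,197),(328,196),(301,290),(323,290)]: print(atz(C,p,180).round(1))
o=get_obs();print(o["ee_pos"])
for z in (180,200,231): print(proj(C,(646.2,216.5,z)))
E
```

```text
tip200 [622.3 217.  200. ] tri (array([613.7, 210.1, 191.3]), [7.1, 3.7, 4.6])
top proj of tip [608.57361661 206.91751251 200.        ]
[673.2 232.9 180. ]
[688.6 231.4 180. ]
[663.6 166.  180. ]
[679.  163.8 180. ]
[650.83892402 212.63663019 403.58819354]
[266.1 226.4]
[265.3 237.6]
[263.7 260.3]
```

Emit:
carry_out(
  plan=[
    {"grip":1,"x":0,"y":0,"z":0,"turn":0},
    {"grip":1,"x":0,"y":0,"z":0.4,"turn":0},
    {"grip":1,"x":0,"y":0,"z":0.8,"turn":0},
    {"grip":1,"x":0,"y":0,"z":1.04,"turn":0},
    {"grip":1,"x":0,"y":0,"z":1.04,"turn":0},
  ],
)

```text
t: 2.15
ee_pos: [643.5, 218.3, 350.0]
eef_rot: [-0.001, 0.75, 0.662, -0.002]
contact_force: [-0.4, 0.2, -0.2]
grip_width: -0.2
```

Emit:
carry_out(
  plan=[
    {"grip":1,"x":-0.11,"y":-0.28,"z":0,"turn":0},
    {"grip":1,"x":-0.23,"y":-0.57,"z":0,"turn":0},
    {"grip":1,"x":-0.36,"y":-0.81,"z":0,"turn":0},
    {"grip":1,"x":-0.54,"y":-1.02,"z":0,"turn":0},
    {"grip":1,"x":-0.54,"y":-1.02,"z":0,"turn":0},
  ],
)

```text
t: 2.65
ee_pos: [590.2, 197.5, 354.1]
eef_rot: [0.0, 0.75, 0.661, 0.0]
contact_force: [0.4, -0.8, 0.6]
grip_width: -0.0
```

Emit:
carry_out(
  plan=[
    {"grip":1,"x":-0.23,"y":-0.18,"z":0,"turn":0},
    {"grip":1,"x":-0.49,"y":-0.32,"z":0,"turn":0},
    {"grip":1,"x":-0.72,"y":-0.4,"z":0,"turn":0},
    {"grip":1,"x":-0.78,"y":-0.4,"z":0,"turn":0},
    {"grip":1,"x":-0.8,"y":-0.4,"z":0,"turn":0},
  ],
)

```text
t: 3.15
ee_pos: [567.3, 160.8, 354.0]
eef_rot: [-0.0, 0.75, 0.661, 0.002]
contact_force: [2.6, 5.1, 1.4]
grip_width: -0.2
```

Emit:
carry_out(
  plan=[
    {"grip":1,"x":-0.04,"y":0,"z":0,"turn":0},
    {"grip":1,"x":-0.08,"y":0,"z":0,"turn":0},
    {"grip":1,"x":-0.08,"y":0,"z":0,"turn":0},
  ],
)

```text
t: 3.45
ee_pos: [567.1, 159.3, 354.1]
eef_rot: [-0.003, 0.75, 0.662, 0.005]
contact_force: [4.3, 11.8, 1.2]
grip_width: -0.1
```

```bash
python3 - <<'E'
from plan import *
rows((568.6,181,404.7),-7.3,(674,-193,404.7),0,10)
E
```

```text
call
  x -0.72 y 0.30 z 0.00 turn -0.12
  x -1.43 y 0.61 z 0.00 turn -0.24
  x -2.15 y 0.91 z 0.00 turn -0.36
  x -2.86 y 1.22 z 0.00 turn -0.49
  x -3.58 y 1.52 z 0.00 turn -0.61
call
  x -0.73 y 0.26 z 0.00 turn -0.12
  x -1.47 y 0.52 z 0.00 turn -0.24
  x -2.20 y 0.77 z 0.00 turn -0.36
  x -2.93 y 1.03 z 0.00 turn -0.49
  x -3.67 y 1.29 z 0.00 turn -0.61
```

Emit:
carry_out(
  plan=[
    {"grip":1,"x":0.25,"y":0,"z":0,"turn":0},
    {"grip":1,"x":0.5,"y":0,"z":0,"turn":0},
    {"grip":1,"x":0.5,"y":0,"z":-0.52,"turn":0},
    {"grip":1,"x":0.5,"y":0,"z":-1.04,"turn":0},
  ],
)

```text
t: 3.85
ee_pos: [568.1, 182.0, 403.4]
eef_rot: [-0.001, 0.75, 0.661, -0.003]
contact_force: [0.8, 1.3, -0.1]
grip_width: 0.4
```

Emit:
carry_out(
  plan=[
    {"grip":1,"x":-0.72,"y":0.3,"z":0,"turn":-0.12},
    {"grip":1,"x":-1.43,"y":0.61,"z":0,"turn":-0.24},
    {"grip":0.5,"x":-2.15,"y":0.91,"z":0,"turn":-0.36},
    {"grip":0,"x":-2.86,"y":1.22,"z":0,"turn":-0.49},
    {"grip":0,"x":-3.58,"y":1.52,"z":0,"turn":-0.61},
  ],
)

```text
t: 4.35
ee_pos: [621.9, -6.8, 404.1]
eef_rot: [-0.001, 0.728, 0.685, -0.001]
contact_force: [0.7, 0.4, -0.4]
grip_width: 42.0
```

Emit:
carry_out(
  plan=[
    {"grip":0,"x":-0.73,"y":0.26,"z":0,"turn":-0.12},
    {"grip":0,"x":-1.47,"y":0.52,"z":0,"turn":-0.24},
    {"grip":0,"x":-2.2,"y":0.77,"z":0,"turn":-0.36},
    {"grip":0,"x":-2.93,"y":1.03,"z":0,"turn":-0.49},
    {"grip":0,"x":-3.67,"y":1.29,"z":0,"turn":-0.61},
  ],
)

```text
t: 4.85
ee_pos: [675.0, -194.0, 403.9]
eef_rot: [-0.001, 0.706, 0.708, -0.001]
contact_force: [0.6, -0.5, -0.3]
grip_width: 42.6
```

Emit:
carry_out(
  plan=[
    {"grip":0,"x":0,"y":0,"z":0,"turn":0},
    {"grip":0,"x":0,"y":0,"z":0,"turn":0},
    {"grip":0,"x":0,"y":0,"z":0,"turn":0},
  ],
)

```text
t: 5.15
ee_pos: [674.6, -192.1, 404.1]
eef_rot: [-0.001, 0.706, 0.708, -0.0]
contact_force: [-0.8, 0.3, -0.2]
grip_width: 42.5
```

```bash
python3 - <<'E'
from h import *
o=get_obs();im=capture("wrist");s=capture("scene")
print(o["ee_pos"],o["eef_rot"],o["grip_width"]);np.save("w2.npy",np.r_[o["ee_pos"],o["eef_rot"]])
a=cv2.resize(np.ascontiguousarray(im),(400,300));b=cv2.resize(np.ascontiguousarray(s[185:335,240:390]),(300,300),interpolation=cv2.INTER_CUBIC)
t=capture("top");c=cv2.resize(np.ascontiguousarray(t[140:240,200:300]),(300,300),interpolation=cv2.INTER_CUBIC)
crop(im,180,380,170,370,3,"w2c",10)
w=cv2.imread("pics/w2c.png")[:,:,::-1]
z=np.zeros((600,800,3),np.uint8);z[:,:600][:w.shape[0],:w.shape[1]]=w[:600,:600]
b=cv2.resize(b,(200,200));c=cv2.resize(c,(200,200));a=cv2.resize(a,(200,150))
z[:200,600:]=b;z[200:400,600:]=c;z[400:550,600:]=a
cv2.imwrite("pics/m2.png",z[:,:,::-1])
C=wcam(o)
for n,X in [("tab top",(674,-193,137)),("bar+",(674,-160,95)),("bar-",(674,-226,95))]: print(n,proj(C,X))
E
```

```text
[ 674.55362557 -192.08643034  404.10761875] [-9.60526049e-04  7.06354456e-01  7.07857535e-01 -4.12374693e-04] 42.50999765601257
tab top [275.6 214.2]
bar+ [275.8 165.4]
bar- [275.6 234.2]
```

View pics/m2.png

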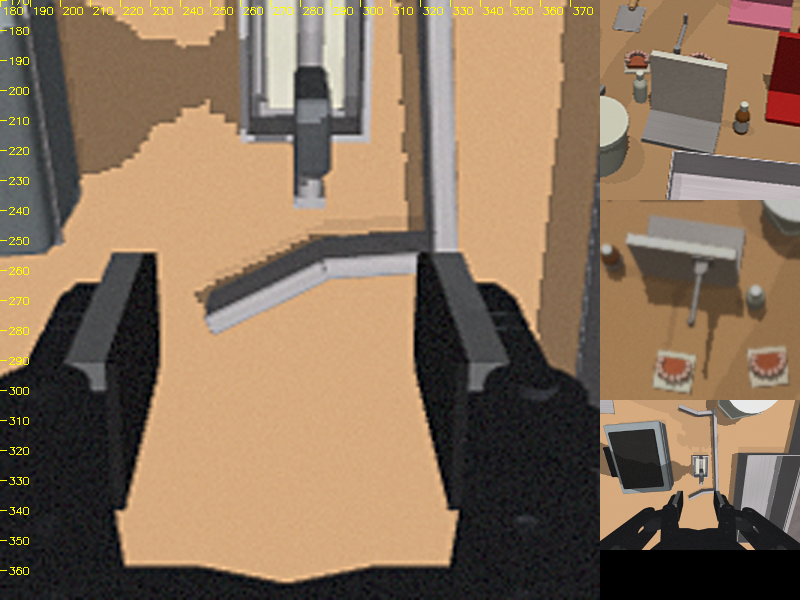

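```bash
python3 - <<'E'
from h import *
o=get_obs();im=capture("wrist");crop(im,220,330,130,250,5,"w3",10)
print(o["ee_pos"])
E
```

```text
[ 674.59869317 -191.70574777  404.75080501]
```

View pics/w3.png

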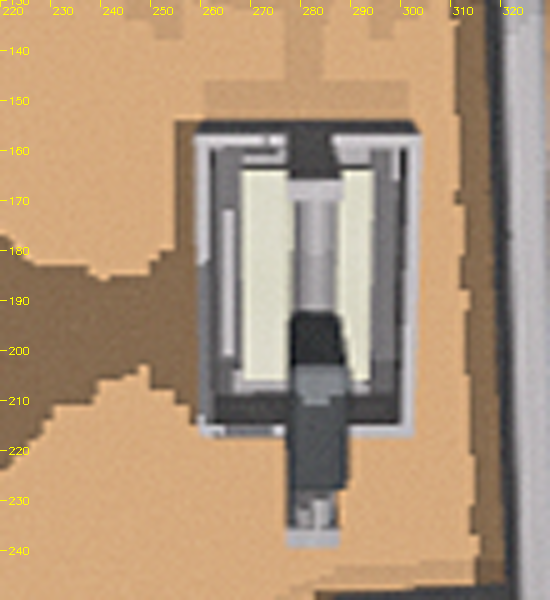

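The crop shows the tray from (259,155) to (303,217) with no visible yaw, and the tab's top face centred at about (283.5,216).

```bash
python3 - <<'E'
from h import *
o=get_obs();C=wcam(o);T=cam("top");S=cam("scene")
print("tabtop",atz(C,(283.5,216),137).round(1), tri((C,(283.5,216)),(T,(369,165)),(S,(173.5,232))))
for p in [(259.5,156),(303.5,156),(303,216),(260.5,217)]: print(atz(C,p,30).round(1))
print("bar ends",atz(C,(283,162),99).round(1),atz(C,(282.5,237),99).round(1))
print(o["ee_pos"])
E
```

```text
tabtop [ 680.8 -194.7  137. ] (array([ 679.8, -193. ,  135.6]), [2.3, 1.4, 3.4])
[ 656.7 -159.1   30. ]
[ 705.1 -159.    30. ]
[ 706.5 -228.2   30. ]
[ 657.  -229.6   30. ]
bar ends [ 680.9 -156.5   99. ] [ 681.1 -227.6   99. ]
[ 674.61435717 -191.84403718  404.87955831]
```

Emit:
carry_out(
  plan=[
    {"grip":0,"x":-0.04,"y":0.13,"z":0.6,"turn":0},
    {"grip":0,"x":-0.04,"y":0.13,"z":1.2,"turn":0},
    {"grip":0,"x":-0.04,"y":0.13,"z":1.8,"turn":0},
    {"grip":0,"x":-0.04,"y":0.13,"z":2.3,"turn":0},
    {"grip":0,"x":-0.04,"y":0.13,"z":2.52,"turn":0},
  ],
)

```text
t: 5.85
ee_pos: [680.0, -194.0, 275.7]
eef_rot: [-0.002, 0.706, 0.708, -0.001]
contact_force: [-0.7, 0.2, -0.7]
grip_width: 42.7
```

Emit:
carry_out(
  plan=[
    {"grip":0,"x":0,"y":0,"z":0,"turn":0},
    {"grip":1,"x":0,"y":0,"z":0,"turn":0},
    {"grip":1,"x":0,"y":0,"z":0,"turn":0},
    {"grip":1,"x":0,"y":0,"z":0,"turn":0},
    {"grip":1,"x":0,"y":0,"z":0,"turn":0},
  ],
  force=50,
)

```text
t: 6.35
ee_pos: [681.9, -195.5, 280.8]
eef_rot: [0.001, 0.707, 0.708, 0.001]
contact_force: [-0.5, 0.1, 4.4]
grip_width: 9.3
```

```bash
python3 - <<'E'
from plan import *
rows((680.5,-195,438),0,(485,156.3,438),-7.3,10)
E
```

```text
call
  x 0.70 y -0.39 z 0.00 turn 0.12
  x 1.41 y -0.78 z 0.00 turn 0.24
  x 2.11 y -1.17 z 0.00 turn 0.36
  x 2.81 y -1.56 z 0.00 turn 0.49
  x 3.51 y -1.96 z 0.00 turn 0.61
call
  x 0.68 y -0.43 z 0.00 turn 0.12
  x 1.35 y -0.87 z 0.00 turn 0.24
  x 2.03 y -1.30 z 0.00 turn 0.36
  x 2.71 y -1.74 z 0.00 turn 0.49
  x 3.38 y -2.17 z 0.00 turn 0.61
```

Emit:
carry_out(
  plan=[
    {"grip":1,"x":0,"y":0,"z":-0.5,"turn":0},
    {"grip":1,"x":0,"y":0,"z":-1.2,"turn":0},
    {"grip":1,"x":0,"y":0,"z":-2.0,"turn":0},
    {"grip":1,"x":0,"y":0,"z":-2.7,"turn":0},
    {"grip":1,"x":0,"y":0,"z":-3.2,"turn":0},
  ],
)

```text
t: 6.85
ee_pos: [681.4, -195.3, 441.8]
eef_rot: [0.002, 0.707, 0.708, 0.001]
contact_force: [0.2, 1.1, -1.8]
grip_width: 9.1
```

Emit:
carry_out(
  plan=[
    {"grip":1,"x":0.6,"y":-0.34,"z":0,"turn":0.12},
    {"grip":1,"x":1.3,"y":-0.73,"z":0,"turn":0.24},
    {"grip":1,"x":2.0,"y":-1.12,"z":0,"turn":0.36},
    {"grip":1,"x":2.75,"y":-1.53,"z":0,"turn":0.49},
    {"grip":1,"x":3.51,"y":-1.96,"z":0,"turn":0.61},
  ],
)

```text
t: 7.35
ee_pos: [581.9, -18.7, 438.4]
eef_rot: [-0.0, 0.729, 0.684, 0.0]
contact_force: [0.5, -0.0, -1.4]
grip_width: 9.3
```

Emit:
carry_out(
  plan=[
    {"grip":1,"x":0.75,"y":-0.48,"z":0,"turn":0.12},
    {"grip":1,"x":1.5,"y":-0.96,"z":0,"turn":0.24},
    {"grip":1,"x":2.2,"y":-1.41,"z":0,"turn":0.36},
    {"grip":1,"x":2.85,"y":-1.83,"z":0,"turn":0.49},
    {"grip":1,"x":3.38,"y":-2.17,"z":0,"turn":0.61},
  ],
)

```text
t: 7.85
ee_pos: [483.6, 157.1, 438.6]
eef_rot: [-0.0, 0.75, 0.661, -0.0]
contact_force: [0.9, 0.3, -1.0]
grip_width: 8.9
```

Emit:
carry_out(
  plan=[
    {"grip":1,"x":0,"y":0,"z":0,"turn":0},
    {"grip":1,"x":0,"y":0,"z":0,"turn":0},
    {"grip":1,"x":0,"y":0,"z":0.3,"turn":0},
    {"grip":1,"x":0,"y":0,"z":0.72,"turn":0},
    {"grip":1,"x":0,"y":0,"z":0.72,"turn":0},
  ],
)

```text
t: 8.35
ee_pos: [484.7, 154.4, 399.8]
eef_rot: [-0.001, 0.751, 0.66, -0.003]
contact_force: [-1.2, -0.5, -1.3]
grip_width: 9.2
```

```bash
python3 - <<'E'
from h import *
o=get_obs();im=capture("scene");t=capture("top")
crop(im,240,360,160,280,5,"s4",10);crop(t,200,280,150,250,6,"t4",10)
a=cv2.imread("pics/s4.png");b=cv2.imread("pics/t4.png")
z=np.zeros((600,800,3),np.uint8);z[:480,:400]=cv2.resize(a,(480,480))[:,:400];b=cv2.resize(b,(400,500));z[:500,400:]=b
cv2.imwrite("pics/m4.png",z)
print(o["ee_pos"],o["eef_rot"],o["contact_force"],o["grip_width"])
E
```

```text
[484.65133067 154.40682539 399.83166961] [-0.00133048  0.75088445  0.66042708 -0.00261515] [-1.228776   -0.47277019 -1.32543413] 9.172303129543703
```

View pics/m4.png

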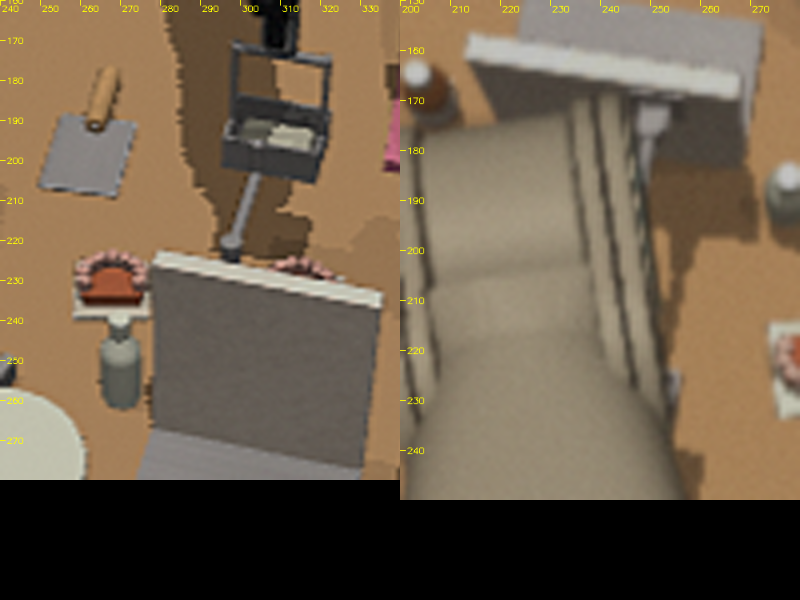

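The scene shows the caddy upright in the gripper, with the bar from (297,171) to (330,175). It is in front of the squared-out hook, whose hinge is at (297,221). The window is lined up with it, so I thread it on.

Emit:
carry_out(
  plan=[
    {"grip":1,"x":0.04,"y":0.3,"z":-0.05,"turn":0},
    {"grip":1,"x":0.04,"y":0.6,"z":-0.05,"turn":0},
    {"grip":1,"x":0.04,"y":0.9,"z":-0.05,"turn":0},
    {"grip":1,"x":0.04,"y":1.1,"z":-0.05,"turn":0},
    {"grip":1,"x":0.04,"y":1.1,"z":-0.05,"turn":0},
  ],
)

```text
t: 8.95
ee_pos: [541.8, 150.3, 405.3]
eef_rot: [0.0, 0.751, 0.661, 0.0]
contact_force: [-1.6, -0.3, -1.8]
grip_width: 8.8
```

Emit:
carry_out(
  plan=[
    {"grip":1,"x":0,"y":0.3,"z":0,"turn":0},
    {"grip":1,"x":0,"y":0.6,"z":0,"turn":0},
    {"grip":1,"x":0,"y":0.9,"z":0,"turn":0},
    {"grip":1,"x":0,"y":1.18,"z":0,"turn":0},
    {"grip":1,"x":0,"y":1.18,"z":0,"turn":0},
  ],
)

```text
t: 9.45
ee_pos: [600.4, 142.9, 405.0]
eef_rot: [0.0, 0.751, 0.661, 0.0]
contact_force: [-1.1, -0.3, -1.2]
grip_width: 8.9
```

```bash
python3 - <<'E'
from h import *
o=get_obs();im=capture("scene");w=capture("wrist")
crop(im,270,350,170,290,5,"s5",10)
a=cv2.imread("pics/s5.png");z=np.zeros((600,800,3),np.uint8);z[:,:400]=a;z[:300,400:]=cv2.resize(w[:,:,::-1],(400,300))
cv2.imwrite("pics/m5.png",z)
print(o["ee_pos"],o["contact_force"],o["grip_width"])
E
```

```text
[600.43743252 142.94765569 404.98197328] [-1.07169188 -0.28761932 -1.17853754] 8.861923197109517
```

View pics/m5.png

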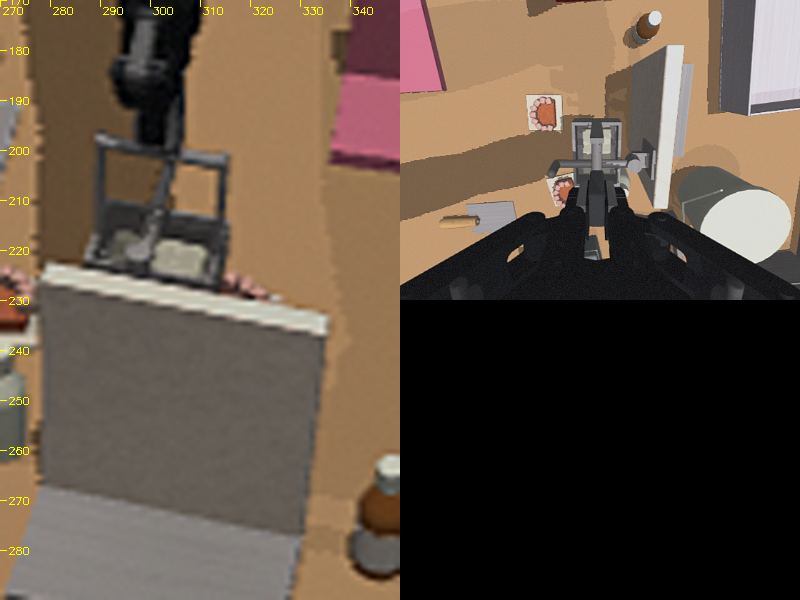

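The wrist view shows the hook arm from (550,165) to (640,165) passing through the caddy's window, with the bar about mid-arm. I lower it.

Emit:
carry_out(
  plan=[
    {"grip":1,"x":0,"y":0,"z":0.3,"turn":0},
    {"grip":1,"x":0,"y":0,"z":0.6,"turn":0},
    {"grip":1,"x":0,"y":0,"z":0.76,"turn":0},
    {"grip":1,"x":0,"y":0,"z":0.8,"turn":0},
    {"grip":1,"x":0,"y":0,"z":0.8,"turn":0},
  ],
)

```text
t: 10.05
ee_pos: [598.2, 143.2, 364.5]
eef_rot: [-0.0, 0.75, 0.661, -0.001]
contact_force: [-0.0, 0.4, -2.4]
grip_width: 8.9
```

Emit:
carry_out(
  plan=[
    {"grip":1,"x":0,"y":0,"z":0,"turn":0},
    {"grip":1,"x":0,"y":0,"z":0,"turn":0},
  ],
)

```text
t: 10.25
ee_pos: [598.9, 143.3, 365.7]
eef_rot: [0.0, 0.75, 0.661, 0.0]
contact_force: [-0.6, 0.7, -1.7]
grip_width: 9.1
```

Emit:
carry_out(
  plan=[
    {"grip":1,"x":0,"y":0,"z":0.03,"turn":0},
    {"grip":1,"x":0,"y":0,"z":0.06,"turn":0},
    {"grip":1,"x":0,"y":0,"z":0.06,"turn":0},
    {"grip":1,"x":0,"y":0,"z":0.06,"turn":0},
  ],
)

```text
t: 10.65
ee_pos: [598.9, 143.3, 363.2]
eef_rot: [0.0, 0.75, 0.661, 0.001]
contact_force: [-1.0, -0.3, 4.1]
grip_width: 9.0
```

Emit:
carry_out(
  plan=[
    {"grip":1,"x":0,"y":0,"z":0.04,"turn":0},
    {"grip":1,"x":0,"y":0,"z":0.06,"turn":0},
    {"grip":1,"x":0,"y":0,"z":0.06,"turn":0},
    {"grip":1,"x":0,"y":0,"z":0.06,"turn":0},
  ],
)

```text
t: 11.05
ee_pos: [598.8, 143.3, 362.6]
eef_rot: [0.001, 0.75, 0.661, 0.001]
contact_force: [-4.7, -0.6, 13.8]
grip_width: 9.2
```

Emit:
carry_out(
  plan=[
    {"grip":1,"x":0,"y":0,"z":-0.06,"turn":0},
    {"grip":1,"x":0,"y":0,"z":-0.06,"turn":0},
    {"grip":0.3,"x":0,"y":0,"z":-0.06,"turn":0},
    {"grip":0.2,"x":0,"y":0,"z":-0.06,"turn":0},
    {"grip":0.2,"x":0,"y":0,"z":-0.06,"turn":0},
  ],
)

```text
t: 11.55
ee_pos: [598.5, 143.2, 361.3]
eef_rot: [-0.0, 0.75, 0.661, -0.001]
contact_force: [-0.9, 0.2, -0.2]
grip_width: 34.1
```

Emit:
carry_out(
  plan=[
    {"grip":0.2,"x":0,"y":0,"z":-0.2,"turn":0},
    {"grip":0.2,"x":0,"y":0,"z":-0.6,"turn":0},
    {"grip":0.2,"x":0,"y":0,"z":-1.2,"turn":0},
    {"grip":0.2,"x":0,"y":0,"z":-2.0,"turn":0},
    {"grip":0.2,"x":0,"y":0,"z":-2.0,"turn":0},
  ],
)

```text
t: 12.05
ee_pos: [600.1, 143.5, 469.7]
eef_rot: [0.003, 0.75, 0.661, 0.005]
contact_force: [1.0, 0.6, 0.5]
grip_width: 33.9
```

```bash
cat > edges.py <<'E'
from h import *
E
python3 - <<'E'
from h import *
o=get_obs();im=capture("scene");w=capture("wrist")
crop(im,270,350,160,280,5,"s6",10)
a=cv2.imread("pics/s6.png");z=np.zeros((600,800,3),np.uint8);z[:,:400]=a;z[:300,400:]=cv2.resize(w[:,:,::-1],(400,300))
cv2.imwrite("pics/m6.png",z)
print(o["ee_pos"],o["contact_force"],o["grip_width"])
E
```

```text
[600.1268693  143.45399497 469.69593564] [1.00916562 0.58214875 0.54469687] 33.9155121094128
```

View pics/m6.png

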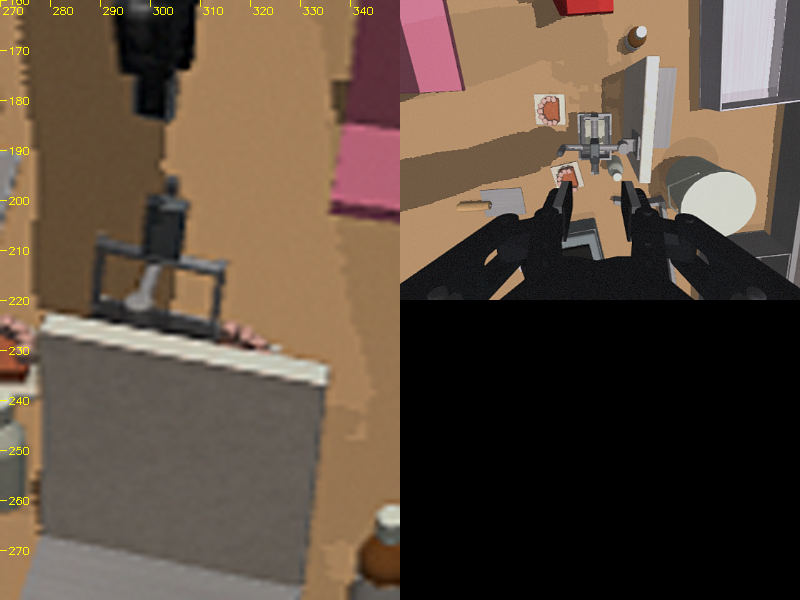

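The caddy hangs free on the hook: scene bar at (289,208) to (315,213), wrist view consistent. Next I write a pose estimator for the shaker (rubber and rim edges).

```bash
cat > shk.py <<'E'
from h import *
from scipy.optimize import minimize
from scipy.ndimage import map_coordinates as mc
BAY=np.array([645.,-163.5,6.2])
def pts(x,y,yaw,a,b,z,off):
    s=np.linspace(-.9,.9,40);A,B=a+off,b+off
    P=np.r_[np.c_[np.full(40,A),b*s],np.c_[np.full(40,-A),b*s],np.c_[a*s,np.full(40,B)],np.c_[a*s,np.full(40,-B)]]
    c,n=np.cos(np.radians(yaw)),np.sin(np.radians(yaw))
    return np.c_[x+c*P[:,0]-n*P[:,1],y+n*P[:,0]+c*P[:,1],np.full(160,z)]
def samp(g,C,P):
    K,R,t=C;q=(K@(R@P.T+t[:,None]));return mc(g,[q[1]/q[2],q[0]/q[2]],order=1,mode="nearest")
def cost(p,views,a,b,z):
    s=0
    for g,C in views:
        d=samp(g,C,pts(*p[:3],a,b,z,3))-samp(g,C,pts(*p[:3],a,b,z,-3));s-=np.clip(d,-10,40).mean()
    return s
def fit(names,p0,a=None,b=None,z=70,big=12):
    V=[(cv2.cvtColor(np.ascontiguousarray(capture(n)),cv2.COLOR_RGB2GRAY).astype(float),cam(n)) for n in names]
    best=None
    f=(lambda p:cost(p,V,a,b,z)) if a else (lambda p:cost(p,V,p[3],p[4],z))
    for dx in (-big,0,big):
      for dw in (-4,0,4):
        q=np.array(p0,float);q[0]+=dx;q[2]+=dw
        st=np.array([8,8,4]+[4]*(len(q)-3));S=np.vstack([q]+[q+st*e for e in np.eye(len(q))])
        r=minimize(f,q,method="Nelder-Mead",options=dict(initial_simplex=S,xatol=.05,fatol=.01))
        if best is None or r.fun<best.fun: best=r
    return best.x,best.fun
def rel(p):
    a=np.radians(BAY[2]);d=p[:2]-BAY[:2];return np.round([d@[np.cos(a),np.sin(a)],d@[-np.sin(a),np.cos(a)],p[2]-BAY[2]],1)
def toworld(p,x,y):
    a=np.radians(p[2]);return np.round([p[0]+x*np.cos(a)-y*np.sin(a),p[1]+x*np.sin(a)+y*np.cos(a)],1)
E
python3 - <<'E'
from shk import *
for nm in (["top"],["scene"],["top","scene"]):
    for z in (60,70):
        p,f=fit(nm,[503,-169,4.2,60,83],z=z);print(nm,z,p.round(1),round(f,1),rel(p))
print(get_obs()["ee_pos"])
E
```

```text
['top'] 60 [ 506.5 -170.1    4.3   61.1   80.8] -40.0 [-138.4    8.4   -1.9]
['top'] 70 [ 504.4 -170.6    4.    60.5   80. ] -40.0 [-140.5    8.1   -2.2]
['scene'] 60 [ 499.1 -171.8    4.1   61.6   82.2] -39.8 [-146.     7.5   -2.1]
['scene'] 70 [ 509.5 -165.8    4.1   61.7   80. ] -39.8 [-134.9   12.4   -2.1]
['top', 'scene'] 60 [ 502.2 -169.4    4.5   61.5   81. ] -71.8 [-142.6    9.5   -1.7]
['top', 'scene'] 70 [ 507.4 -169.2    4.4   60.8   80.4] -75.1 [-137.4    9.2   -1.8]
[598.46002968 143.21970015 461.18551158]
```

```bash
python3 - <<'E'
from plan import *
rows((598.5,143.2,461),-7.3,(407,-259,461),6,10)
E
```

```text
call
  x -0.85 y -0.28 z 0.00 turn -0.22
  x -1.69 y -0.56 z 0.00 turn -0.44
  x -2.54 y -0.83 z 0.00 turn -0.67
  x -3.39 y -1.11 z 0.00 turn -0.89
  x -4.23 y -1.39 z 0.00 turn -1.11
call
  x -0.81 y -0.37 z 0.00 turn -0.22
  x -1.62 y -0.75 z 0.00 turn -0.44
  x -2.43 y -1.12 z 0.00 turn -0.67
  x -3.23 y -1.50 z 0.00 turn -0.89
  x -4.04 y -1.87 z 0.00 turn -1.11
```

Emit:
carry_out(
  plan=[
    {"grip":1,"x":-0.85,"y":-0.28,"z":0,"turn":-0.22},
    {"grip":1,"x":-1.69,"y":-0.56,"z":0,"turn":-0.44},
    {"grip":1,"x":-2.54,"y":-0.83,"z":0,"turn":-0.67},
    {"grip":1,"x":-3.39,"y":-1.11,"z":0,"turn":-0.89},
    {"grip":1,"x":-4.23,"y":-1.39,"z":0,"turn":-1.11},
  ],
)

```text
t: 13.05
ee_pos: [502.0, -59.1, 462.0]
eef_rot: [-0.0, 0.71, 0.704, -0.0]
contact_force: [1.2, -1.0, 0.3]
grip_width: -0.3
```

Emit:
carry_out(
  plan=[
    {"grip":1,"x":-0.81,"y":-0.37,"z":0,"turn":-0.22},
    {"grip":1,"x":-1.62,"y":-0.75,"z":0,"turn":-0.44},
    {"grip":1,"x":-2.43,"y":-1.12,"z":0,"turn":-0.67},
    {"grip":1,"x":-3.23,"y":-1.5,"z":0,"turn":-0.89},
    {"grip":1,"x":-4.04,"y":-1.87,"z":0,"turn":-1.11},
  ],
)

```text
t: 13.55
ee_pos: [406.3, -260.2, 462.2]
eef_rot: [0.0, 0.668, 0.744, 0.0]
contact_force: [0.8, 0.1, 0.3]
grip_width: -0.1
```

Emit:
carry_out(
  plan=[
    {"grip":1,"x":0,"y":0,"z":0,"turn":0},
    {"grip":1,"x":0,"y":0,"z":0.8,"turn":0},
    {"grip":1,"x":0,"y":0,"z":1.6,"turn":0},
    {"grip":1,"x":0,"y":0,"z":2.4,"turn":0},
    {"grip":1,"x":0,"y":0,"z":3.2,"turn":0},
  ],
)

```text
t: 14.05
ee_pos: [407.6, -258.2, 300.9]
eef_rot: [0.0, 0.669, 0.744, 0.0]
contact_force: [0.1, -1.0, 0.5]
grip_width: 0.2
```

```bash
python3 - <<'E'
from shk import *
o=get_obs();print(np.round(o["ee_pos"],1))
for nm in (["top"],["scene"],["top","scene"]):
    p,f=fit(nm,[505,-169.5,4.3],61,80.5,66);print(nm,p.round(1),round(f,1))
E
```

```text
[ 407.6 -258.2  300.9]
['top'] [ 505.7 -170.5    3.6] -40.0
['scene'] [ 504.5 -167.9    4.3] -39.7
['top', 'scene'] [ 504.5 -167.4    4.2] -79.6
```

Emit:
carry_out(
  plan=[
    {"grip":1,"x":0,"y":0,"z":0.8,"turn":0},
    {"grip":1,"x":0,"y":0,"z":1.6,"turn":0},
    {"grip":1,"x":0,"y":0,"z":2.06,"turn":0},
    {"grip":1,"x":0,"y":0.1,"z":2.06,"turn":0},
    {"grip":1,"x":0,"y":0.2,"z":2.06,"turn":0},
  ],
)

```text
t: 14.75
ee_pos: [419.2, -258.7, 201.5]
eef_rot: [0.002, 0.669, 0.744, 0.0]
contact_force: [0.5, -1.1, 0.5]
grip_width: -0.1
```

Emit:
carry_out(
  plan=[
    {"grip":1,"x":0,"y":0.12,"z":0,"turn":0},
    {"grip":1,"x":-0.04,"y":0.24,"z":0,"turn":0},
    {"grip":1,"x":-0.08,"y":0.36,"z":0,"turn":0},
    {"grip":1,"x":-0.12,"y":0.48,"z":0,"turn":0},
    {"grip":1,"x":-0.16,"y":0.58,"z":0,"turn":0},
  ],
)

```text
t: 15.25
ee_pos: [446.6, -263.6, 201.7]
eef_rot: [-0.0, 0.669, 0.743, -0.003]
contact_force: [-11.7, -2.4, 6.5]
grip_width: 0.1
```

```bash
cat > look.py <<'E'
import sys
from shk import *
o=get_obs();e=np.array(o["ee_pos"]);print("tcp",e.round(1),"F",np.round(o["contact_force"],1))
p0=np.array([float(v) for v in sys.argv[1:4]])
if len(sys.argv)>4:
    for nm in (["top"],["scene"]): print(nm,fit(nm,p0,61,80.5,66)[0].round(1))
p,f=fit(["top","scene"],p0,61,80.5,66)
a=np.radians(p[2]);d=e[:2]-p[:2]
print("pose",p.round(1),round(f,1),"rel bay",rel(p),"tcp in shaker",np.round([d@[np.cos(a),np.sin(a)],d@[-np.sin(a),np.cos(a)]],1))
w,x,y,z=o["eef_rot"];yw=2*np.arctan2(y,x)-np.pi/2
Y=np.array([np.cos(yw),np.sin(yw)]);X=np.array([-np.sin(yw),np.cos(yw)])
for s in (-1,1):
    D=toworld(p,-100,s*82)-e[:2];print("to corner","RL"[s>0],"x %.2f y %.2f"%(D@X/50,D@Y/50))
print("tool yaw",round(np.degrees(yw),1))
E
python3 look.py 510 -168 8
```

```text
tcp [ 446.6 -263.6  201.7] F [-11.7  -2.4   6.5]
pose [ 515.6 -163.9   12.8] -78.0 rel bay [-128.7   13.6    6.6] tcp in shaker [-89.4 -82. ]
to corner R x -0.03 y -0.21
to corner L x 3.23 y -0.60
tool yaw 6.0
```

Emit:
carry_out(
  plan=[
    {"grip":1,"x":0,"y":-0.5,"z":0,"turn":0},
    {"grip":1,"x":0,"y":-1.35,"z":0,"turn":0},
    {"grip":1,"x":0.8,"y":-1.35,"z":0,"turn":0},
    {"grip":1,"x":1.7,"y":-1.35,"z":0,"turn":0},
    {"grip":1,"x":2.6,"y":-1.35,"z":0,"turn":0},
  ],
)

```text
t: 15.85
ee_pos: [367.7, -140.8, 201.7]
eef_rot: [0.003, 0.67, 0.743, 0.001]
contact_force: [0.6, 0.2, -0.2]
grip_width: 0.3
```

Emit:
carry_out(
  plan=[
    {"grip":1,"x":0.5,"y":0,"z":0,"turn":0},
    {"grip":1,"x":0.65,"y":0,"z":0,"turn":0},
    {"grip":1,"x":0.65,"y":0.4,"z":0,"turn":0},
    {"grip":1,"x":0.65,"y":0.6,"z":0,"turn":0},
    {"grip":1,"x":0.65,"y":0.75,"z":0,"turn":0},
  ],
)

```text
t: 16.35
ee_pos: [402.5, -105.2, 200.7]
eef_rot: [0.002, 0.669, 0.744, 0.001]
contact_force: [-0.3, 0.8, -0.4]
grip_width: -0.1
```

Emit:
carry_out(
  plan=[
    {"grip":1,"x":0,"y":0.2,"z":0,"turn":0},
    {"grip":1,"x":0.05,"y":0.4,"z":0,"turn":0},
    {"grip":1,"x":0.1,"y":0.6,"z":0,"turn":0},
    {"grip":1,"x":0.16,"y":0.8,"z":0,"turn":0},
    {"grip":1,"x":0.2,"y":0.95,"z":0,"turn":0},
  ],
)

```text
t: 16.85
ee_pos: [442.0, -88.3, 198.0]
eef_rot: [-0.006, 0.669, 0.743, -0.004]
contact_force: [-16.7, 0.3, 16.7]
grip_width: 0.1
```

```bash
python3 look.py 530 -168 2
```

```text
tcp [442.  -88.3 198. ] F [-16.7   0.3  16.7]
pose [ 532.  -166.3    0.7] -68.1 rel bay [-112.7    9.4   -5.5] tcp in shaker [-89.   79.1]
to corner R x -3.19 y -0.52
to corner L x 0.08 y -0.21
tool yaw 6.0
```

Emit:
carry_out(
  plan=[
    {"grip":1,"x":0,"y":-0.5,"z":0,"turn":0},
    {"grip":1,"x":0,"y":-1.35,"z":0,"turn":0},
    {"grip":1,"x":-0.8,"y":-1.35,"z":0,"turn":0},
    {"grip":1,"x":-1.7,"y":-1.35,"z":0,"turn":0},
    {"grip":1,"x":-2.6,"y":-1.35,"z":0,"turn":0},
  ],
)

```text
t: 17.45
ee_pos: [392.5, -227.2, 199.1]
eef_rot: [-0.0, 0.669, 0.744, 0.0]
contact_force: [0.6, -0.7, -0.1]
grip_width: 0.1
```

Emit:
carry_out(
  plan=[
    {"grip":1,"x":-0.5,"y":0,"z":0,"turn":0},
    {"grip":1,"x":-0.6,"y":0,"z":0,"turn":0},
    {"grip":1,"x":-0.6,"y":0.4,"z":0,"turn":0},
    {"grip":1,"x":-0.6,"y":0.6,"z":0,"turn":0},
    {"grip":1,"x":-0.6,"y":0.75,"z":0,"turn":0},
  ],
)

```text
t: 17.95
ee_pos: [433.9, -251.0, 199.0]
eef_rot: [-0.0, 0.668, 0.744, -0.0]
contact_force: [-0.3, -0.3, -0.6]
grip_width: -0.2
```

Emit:
carry_out(
  plan=[
    {"grip":1,"x":0,"y":0.25,"z":0,"turn":0},
    {"grip":1,"x":-0.05,"y":0.45,"z":0,"turn":0},
    {"grip":1,"x":-0.1,"y":0.65,"z":0,"turn":0},
    {"grip":1,"x":-0.16,"y":0.85,"z":0,"turn":0},
    {"grip":1,"x":-0.2,"y":1.05,"z":0,"turn":0},
  ],
)

```text
t: 18.45
ee_pos: [484.7, -255.8, 198.9]
eef_rot: [-0.002, 0.669, 0.743, -0.004]
contact_force: [-10.3, -5.0, 5.8]
grip_width: -0.4
```

```bash
python3 look.py 548 -166 7
```

```text
tcp [ 484.7 -255.8  198.9] F [-10.3  -5.    5.8]
pose [ 552.7 -157.    14.1] -77.6 rel bay [-91.1  16.5   7.9] tcp in shaker [-90.  -79.4]
to corner R x -0.08 y -0.19
to corner L x 3.17 y -0.65
tool yaw 6.0
```

Emit:
carry_out(
  plan=[
    {"grip":1,"x":0,"y":-0.5,"z":0,"turn":0},
    {"grip":1,"x":0,"y":-1.4,"z":0,"turn":0},
    {"grip":1,"x":0.8,"y":-1.4,"z":0,"turn":0},
    {"grip":1,"x":1.7,"y":-1.4,"z":0,"turn":0},
    {"grip":1,"x":2.6,"y":-1.4,"z":0,"turn":0},
  ],
)

```text
t: 19.05
ee_pos: [403.0, -133.1, 199.4]
eef_rot: [0.0, 0.669, 0.743, 0.0]
contact_force: [1.0, 1.0, -0.1]
grip_width: -0.1
```

Emit:
carry_out(
  plan=[
    {"grip":1,"x":0.5,"y":0,"z":0,"turn":0},
    {"grip":1,"x":0.62,"y":0,"z":0,"turn":0},
    {"grip":1,"x":0.62,"y":0.4,"z":0,"turn":0},
    {"grip":1,"x":0.62,"y":0.6,"z":0,"turn":0},
    {"grip":1,"x":0.62,"y":0.75,"z":0,"turn":0},
  ],
)

```text
t: 19.55
ee_pos: [438.9, -99.8, 199.6]
eef_rot: [0.001, 0.669, 0.744, 0.0]
contact_force: [-0.1, 0.9, -0.1]
grip_width: -0.4
```

Emit:
carry_out(
  plan=[
    {"grip":1,"x":0,"y":0.2,"z":0,"turn":0},
    {"grip":1,"x":0.06,"y":0.4,"z":0,"turn":0},
    {"grip":1,"x":0.13,"y":0.6,"z":0,"turn":0},
    {"grip":1,"x":0.2,"y":0.8,"z":0,"turn":0},
    {"grip":1,"x":0.26,"y":1.0,"z":0,"turn":0},
  ],
)

```text
t: 20.05
ee_pos: [481.1, -80.4, 198.0]
eef_rot: [-0.006, 0.669, 0.743, -0.005]
contact_force: [-15.4, 2.2, 15.6]
grip_width: -0.1
```

```bash
python3 look.py 568 -163 3
```

```text
tcp [481.1 -80.4 198. ] F [-15.4   2.2  15.6]
pose [ 571.3 -157.     0.9] -68.0 rel bay [-72.6  14.4  -5.3] tcp in shaker [-88.9  78.1]
to corner R x -3.17 y -0.50
to corner L x 0.10 y -0.21
tool yaw 6.0
```

Emit:
carry_out(
  plan=[
    {"grip":1,"x":0.06,"y":0.15,"z":0,"turn":0},
    {"grip":1,"x":0.12,"y":0.3,"z":0,"turn":0},
    {"grip":1,"x":0.18,"y":0.45,"z":0,"turn":0},
    {"grip":1,"x":0.22,"y":0.55,"z":0,"turn":0},
    {"grip":1,"x":0.22,"y":0.55,"z":0,"turn":0},
  ],
)

```text
t: 20.65
ee_pos: [509.7, -66.9, 198.1]
eef_rot: [-0.003, 0.669, 0.743, -0.002]
contact_force: [-5.8, 0.4, 4.1]
grip_width: -0.1
```

```bash
python3 look.py 583 -160 -7
```

```text
tcp [509.7 -66.9 198.1] F [-5.8  0.4  4.1]
pose [ 584.6 -157.8  -11. ] -72.4 rel bay [-59.4  12.2 -17.2] tcp in shaker [-90.8  74.9]
to corner R x -2.95 y -1.09
to corner L x 0.19 y -0.13
tool yaw 6.0
```

Emit:
carry_out(
  plan=[
    {"grip":1,"x":0,"y":-0.8,"z":0,"turn":0},
    {"grip":1,"x":0,"y":-1.75,"z":0,"turn":0},
    {"grip":1,"x":-0.9,"y":-1.75,"z":0,"turn":0},
    {"grip":1,"x":-1.8,"y":-1.75,"z":0,"turn":0},
    {"grip":1,"x":-2.7,"y":-1.75,"z":0,"turn":0},
  ],
)

```text
t: 21.25
ee_pos: [438.5, -212.2, 199.0]
eef_rot: [-0.0, 0.669, 0.744, 0.0]
contact_force: [1.5, -0.9, 0.4]
grip_width: 0.3
```

Emit:
carry_out(
  plan=[
    {"grip":1,"x":-0.3,"y":0,"z":0,"turn":0},
    {"grip":1,"x":-0.3,"y":0.3,"z":0,"turn":0},
    {"grip":1,"x":-0.3,"y":0.5,"z":0,"turn":0},
    {"grip":1,"x":-0.3,"y":0.65,"z":0,"turn":0},
    {"grip":1,"x":-0.3,"y":0.8,"z":0,"turn":0},
  ],
)

```text
t: 21.75
ee_pos: [481.1, -220.0, 198.9]
eef_rot: [-0.001, 0.668, 0.744, -0.0]
contact_force: [0.3, 0.1, -0.2]
grip_width: -0.3
```

Emit:
carry_out(
  plan=[
    {"grip":1,"x":-0.03,"y":0.18,"z":0,"turn":0},
    {"grip":1,"x":-0.08,"y":0.36,"z":0,"turn":0},
    {"grip":1,"x":-0.13,"y":0.54,"z":0,"turn":0},
    {"grip":1,"x":-0.18,"y":0.72,"z":0,"turn":0},
    {"grip":1,"x":-0.22,"y":0.85,"z":0,"turn":0},
  ],
)

```text
t: 22.25
ee_pos: [521.5, -227.3, 198.5]
eef_rot: [-0.003, 0.669, 0.743, -0.004]
contact_force: [-11.3, -3.4, 6.6]
grip_width: -0.2
```

```bash
python3 look.py 602 -157 0 1
```

```text
tcp [ 521.5 -227.3  198.5] F [-11.3  -3.4   6.6]
['top'] [ 607.  -150.3    2.5]
['scene'] [ 607.4 -150.     1.3]
pose [ 606.9 -151.4    2. ] -76.7 rel bay [-36.5  16.2  -4.2] tcp in shaker [-88.  -72.9]
to corner R x -0.16 y -0.25
to corner L x 3.11 y -0.02
tool yaw 6.0
```

Emit:
carry_out(
  plan=[
    {"grip":1,"x":0,"y":-0.45,"z":0,"turn":0},
    {"grip":1,"x":0,"y":-0.95,"z":0,"turn":0},
    {"grip":1,"x":0.9,"y":-0.95,"z":0,"turn":0},
    {"grip":1,"x":1.8,"y":-0.95,"z":0,"turn":0},
    {"grip":1,"x":2.7,"y":-0.95,"z":0,"turn":0},
  ],
)

```text
t: 22.95
ee_pos: [462.0, -97.0, 199.3]
eef_rot: [0.0, 0.669, 0.743, 0.0]
contact_force: [0.0, 0.7, 0.0]
grip_width: -0.1
```

Emit:
carry_out(
  plan=[
    {"grip":1,"x":0.5,"y":0,"z":0,"turn":0},
    {"grip":1,"x":0.6,"y":0.3,"z":0,"turn":0},
    {"grip":1,"x":0.6,"y":0.6,"z":0,"turn":0},
    {"grip":1,"x":0.6,"y":0.85,"z":0,"turn":0},
    {"grip":1,"x":0.6,"y":1.0,"z":0,"turn":0},
  ],
)

```text
t: 23.45
ee_pos: [510.9, -63.5, 199.6]
eef_rot: [0.001, 0.668, 0.744, 0.0]
contact_force: [-0.5, -0.4, -0.2]
grip_width: 0.1
```

Emit:
carry_out(
  plan=[
    {"grip":1,"x":0,"y":0.15,"z":0,"turn":0},
    {"grip":1,"x":0,"y":0.3,"z":0,"turn":0},
    {"grip":1,"x":0,"y":0.45,"z":0,"turn":0},
    {"grip":1,"x":0,"y":0.6,"z":0,"turn":0},
    {"grip":1,"x":0,"y":0.7,"z":0,"turn":0},
  ],
)

```text
t: 23.95
ee_pos: [539.6, -58.6, 197.3]
eef_rot: [-0.006, 0.669, 0.744, -0.002]
contact_force: [-11.0, 4.6, 5.3]
grip_width: -0.1
```

```bash
python3 look.py 618 -153 -6
```

```text
tcp [539.6 -58.6 197.3] F [-11.    4.6   5.3]
pose [ 619.3 -156.4   -6.9] -65.8 rel bay [-24.8   9.8 -13.1] tcp in shaker [-90.9  87.6]
to corner R x -3.27 y -0.94
to corner L x -0.07 y -0.20
tool yaw 6.1
```

Emit:
carry_out(
  plan=[
    {"grip":1,"x":0,"y":-0.7,"z":0,"turn":0},
    {"grip":1,"x":0,"y":-1.5,"z":0,"turn":0},
    {"grip":1,"x":-0.9,"y":-1.5,"z":0,"turn":0},
    {"grip":1,"x":-1.8,"y":-1.5,"z":0,"turn":0},
    {"grip":1,"x":-2.7,"y":-1.5,"z":0,"turn":0},
  ],
)

```text
t: 24.55
ee_pos: [482.8, -203.4, 199.1]
eef_rot: [-0.0, 0.669, 0.744, 0.0]
contact_force: [0.3, -0.4, -0.9]
grip_width: 0.2
```

Emit:
carry_out(
  plan=[
    {"grip":1,"x":-0.42,"y":0,"z":0,"turn":0},
    {"grip":1,"x":-0.42,"y":0,"z":0,"turn":0},
    {"grip":1,"x":-0.42,"y":0.3,"z":0,"turn":0},
    {"grip":1,"x":-0.42,"y":0.5,"z":0,"turn":0},
    {"grip":1,"x":-0.42,"y":0.7,"z":0,"turn":0},
  ],
)

```text
t: 25.05
ee_pos: [521.5, -217.9, 199.1]
eef_rot: [-0.0, 0.668, 0.744, 0.0]
contact_force: [-0.2, -0.4, 0.5]
grip_width: 0.3
```

Emit:
carry_out(
  plan=[
    {"grip":1,"x":-0.06,"y":0.16,"z":0,"turn":0},
    {"grip":1,"x":-0.15,"y":0.32,"z":0,"turn":0},
    {"grip":1,"x":-0.24,"y":0.48,"z":0,"turn":0},
    {"grip":1,"x":-0.33,"y":0.64,"z":0,"turn":0},
    {"grip":1,"x":-0.4,"y":0.76,"z":0,"turn":0},
  ],
)

```text
t: 25.55
ee_pos: [558.2, -233.6, 198.6]
eef_rot: [-0.004, 0.668, 0.744, -0.003]
contact_force: [-12.2, 0.2, 9.5]
grip_width: -0.4
```

```bash
python3 look.py 632 -153 0 1
```

```text
tcp [ 558.2 -233.6  198.6] F [-12.2   0.2   9.5]
['top'] [ 636.9 -153.4    8.3]
['scene'] [ 637.8 -154.5    7.8]
pose [ 637.8 -154.3    7.8] -76.3 rel bay [-6.2  9.9  1.6] tcp in shaker [-89.7 -67.7]
to corner R x -0.29 y -0.20
to corner L x 2.99 y -0.29
tool yaw 6.1
```

Emit:
carry_out(
  plan=[
    {"grip":1,"x":0,"y":-0.45,"z":0,"turn":0},
    {"grip":1,"x":0,"y":-1.0,"z":0,"turn":0},
    {"grip":1,"x":0.9,"y":-1.0,"z":0,"turn":0},
    {"grip":1,"x":1.8,"y":-1.0,"z":0,"turn":0},
    {"grip":1,"x":2.6,"y":-1.0,"z":0,"turn":0},
  ],
)

```text
t: 26.25
ee_pos: [496.6, -109.0, 199.2]
eef_rot: [-0.0, 0.669, 0.744, 0.0]
contact_force: [0.8, 1.1, 0.4]
grip_width: 0.1
```

Emit:
carry_out(
  plan=[
    {"grip":1,"x":0.5,"y":0,"z":0,"turn":0},
    {"grip":1,"x":0.5,"y":0.3,"z":0,"turn":0},
    {"grip":1,"x":0.5,"y":0.6,"z":0,"turn":0},
    {"grip":1,"x":0.5,"y":0.8,"z":0,"turn":0},
    {"grip":1,"x":0.5,"y":0.9,"z":0,"turn":0},
  ],
)

```text
t: 26.75
ee_pos: [538.8, -80.6, 199.1]
eef_rot: [-0.001, 0.668, 0.744, -0.001]
contact_force: [-9.0, -1.0, 6.8]
grip_width: 0.4
```

Emit:
carry_out(
  plan=[
    {"grip":1,"x":0,"y":0.06,"z":0,"turn":0},
    {"grip":1,"x":0,"y":0.12,"z":0,"turn":0},
    {"grip":1,"x":0,"y":0.18,"z":0,"turn":0},
    {"grip":1,"x":0,"y":0.22,"z":0,"turn":0},
    {"grip":1,"x":0,"y":0.22,"z":0,"turn":0},
  ],
)

```text
t: 27.25
ee_pos: [545.3, -79.0, 198.0]
eef_rot: [-0.006, 0.669, 0.744, -0.003]
contact_force: [-13.5, 2.3, 9.7]
grip_width: 0.2
```

```bash
python3 look.py 640 -155 5 1
```

```text
tcp [545.3 -79.  198. ] F [-13.5   2.3   9.7]
['top'] [ 641.2 -152.8    5.3]
['scene'] [ 640.5 -154.7    5.7]
pose [ 640.5 -152.9    5.5] -66.4 rel bay [-3.3 11.  -0.7] tcp in shaker [-87.7  82.7]
to corner R x -3.29 y -0.28
to corner L x -0.01 y -0.25
tool yaw 6.1
```

Emit:
carry_out(
  plan=[
    {"grip":1,"x":0,"y":0.04,"z":0,"turn":0},
    {"grip":1,"x":0,"y":0.08,"z":0,"turn":0},
    {"grip":1,"x":0,"y":0.08,"z":0,"turn":0},
  ],
)

```text
t: 27.75
ee_pos: [548.8, -78.3, 198.0]
eef_rot: [-0.007, 0.669, 0.744, -0.003]
contact_force: [-14.3, 3.2, 10.8]
grip_width: -0.1
```

Emit:
carry_out(
  plan=[
    {"grip":1,"x":0,"y":0.04,"z":0,"turn":0},
    {"grip":1,"x":0,"y":0.08,"z":0,"turn":0},
    {"grip":1,"x":0,"y":0.08,"z":0,"turn":0},
  ],
)

```text
t: 28.05
ee_pos: [552.8, -77.7, 197.9]
eef_rot: [-0.007, 0.668, 0.744, -0.003]
contact_force: [-14.2, 4.9, 11.5]
grip_width: -0.1
```

```bash
python3 look.py 640 -155 5 1
```

```text
tcp [552.8 -77.7 197.9] F [-14.2   4.9  11.5]
['top'] [ 646.4 -154.2    3.2]
['scene'] [ 645.2 -156.5    3.5]
pose [ 645.3 -154.4    3.1] -65.1 rel bay [ 1.3  9.  -3.1] tcp in shaker [-88.2  81.5]
to corner R x -3.25 y -0.41
to corner L x 0.02 y -0.23
tool yaw 6.1
```

Emit:
carry_out(
  plan=[
    {"grip":1,"x":0,"y":-0.5,"z":0,"turn":0},
    {"grip":1,"x":0,"y":-1.1,"z":0,"turn":0},
    {"grip":1,"x":-0.9,"y":-1.1,"z":0,"turn":0},
    {"grip":1,"x":-1.8,"y":-1.1,"z":0,"turn":0},
    {"grip":1,"x":-2.7,"y":-1.1,"z":0,"turn":0},
  ],
)

```text
t: 28.75
ee_pos: [517.1, -220.5, 199.2]
eef_rot: [-0.0, 0.668, 0.744, 0.0]
contact_force: [0.8, 0.2, -0.3]
grip_width: -0.1
```

Emit:
carry_out(
  plan=[
    {"grip":1,"x":-0.5,"y":0,"z":0,"turn":0},
    {"grip":1,"x":-0.5,"y":0.3,"z":0,"turn":0},
    {"grip":1,"x":-0.5,"y":0.6,"z":0,"turn":0},
    {"grip":1,"x":-0.5,"y":0.8,"z":0,"turn":0},
    {"grip":1,"x":-0.52,"y":0.95,"z":0,"turn":0},
  ],
)

```text
t: 29.25
ee_pos: [566.1, -239.3, 198.9]
eef_rot: [-0.003, 0.668, 0.744, -0.004]
contact_force: [-14.6, -5.4, 10.4]
grip_width: 0.0
```

Emit:
carry_out(
  plan=[
    {"grip":1,"x":-0.03,"y":0.06,"z":0,"turn":0},
    {"grip":1,"x":-0.06,"y":0.12,"z":0,"turn":0},
    {"grip":1,"x":-0.09,"y":0.18,"z":0,"turn":0},
    {"grip":1,"x":-0.1,"y":0.2,"z":0,"turn":0},
    {"grip":1,"x":-0.1,"y":0.2,"z":0,"turn":0},
  ],
)

```text
t: 29.75
ee_pos: [569.9, -240.6, 199.0]
eef_rot: [-0.011, 0.668, 0.744, -0.007]
contact_force: [-28.8, 3.1, 27.0]
grip_width: -0.0
```

```bash
python3 look.py 647 -155 6 1
```

```text
tcp [ 569.9 -240.6  199. ] F [-28.8   3.1  27. ]
['top'] [ 648.9 -152.7    4.9]
['scene'] [ 647.7 -153.9    4.6]
pose [ 647.4 -152.8    5.2] -76.5 rel bay [ 3.6 10.3 -1. ] tcp in shaker [-85.2 -80.3]
to corner R x -0.03 y -0.29
to corner L x 3.25 y -0.25
tool yaw 6.1
```

Emit:
carry_out(
  plan=[
    {"grip":1,"x":0,"y":-0.5,"z":0,"turn":0},
    {"grip":1,"x":0,"y":-1.1,"z":0,"turn":0},
    {"grip":1,"x":0.9,"y":-1.1,"z":0,"turn":0},
    {"grip":1,"x":1.8,"y":-1.1,"z":0,"turn":0},
    {"grip":1,"x":2.7,"y":-1.1,"z":0,"turn":0},
  ],
)

```text
t: 30.45
ee_pos: [508.5, -113.4, 199.2]
eef_rot: [-0.0, 0.668, 0.744, 0.0]
contact_force: [0.4, 1.1, -0.0]
grip_width: 0.1
```

Emit:
carry_out(
  plan=[
    {"grip":1,"x":0.55,"y":0,"z":0,"turn":0},
    {"grip":1,"x":0.55,"y":0.3,"z":0,"turn":0},
    {"grip":1,"x":0.55,"y":0.6,"z":0,"turn":0},
    {"grip":1,"x":0.55,"y":0.8,"z":0,"turn":0},
    {"grip":1,"x":0.55,"y":0.95,"z":0,"turn":0},
  ],
)

```text
t: 30.95
ee_pos: [553.1, -82.2, 199.1]
eef_rot: [-0.001, 0.668, 0.744, -0.001]
contact_force: [-11.4, -0.1, 9.0]
grip_width: -0.0
```

Emit:
carry_out(
  plan=[
    {"grip":1,"x":0,"y":0.04,"z":0,"turn":0},
    {"grip":1,"x":0,"y":0.08,"z":0,"turn":0},
    {"grip":1,"x":0,"y":0.08,"z":0,"turn":0},
  ],
)

```text
t: 31.25
ee_pos: [554.1, -82.3, 198.2]
eef_rot: [-0.004, 0.669, 0.744, -0.003]
contact_force: [-8.8, 1.1, 6.7]
grip_width: 0.1
```

```bash
python3 look.py 648 -154 5 1; python3 - <<'E'
from h import *
crop(capture("top"),295,405,140,220,7,"t7",10)
E
```

```text
tcp [554.1 -82.3 198.2] F [-8.8  1.1  6.7]
['top'] [ 648.5 -153.7    3.4]
['scene'] [ 647.9 -154.     5.1]
pose [ 648.2 -153.7    3.8] -66.9 rel bay [ 4.2  9.4 -2.4] tcp in shaker [-89.1  77.6]
to corner R x -3.18 y -0.34
to corner L x 0.10 y -0.22
tool yaw 6.1
```

View pics/t7.png

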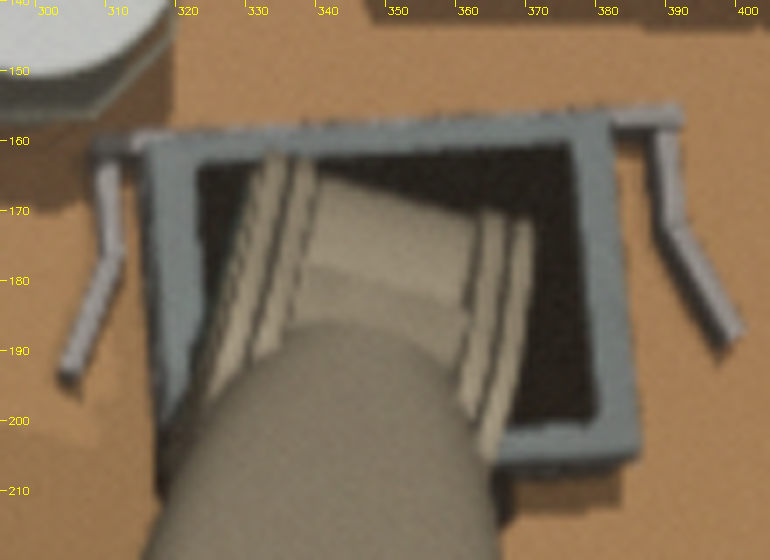

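The top crop shows the shaker in the bay, front edge (317,160) to (381,156) roughly parallel to the back stop. The side gaps are about 4–5 px each, so it is nearly centred. I press L and R lightly until both feel the stop.

Emit:
carry_out(
  plan=[
    {"grip":1,"x":0,"y":0.04,"z":0,"turn":0},
    {"grip":1,"x":0,"y":0.08,"z":0,"turn":0},
    {"grip":1,"x":0,"y":0.08,"z":0,"turn":0},
  ],
)

```text
t: 31.8
ee_pos: [556.0, -81.7, 198.2]
eef_rot: [-0.006, 0.669, 0.743, -0.005]
contact_force: [-16.4, -0.2, 13.7]
grip_width: 0.2
```

Emit:
carry_out(
  plan=[
    {"grip":1,"x":0,"y":0.04,"z":0,"turn":0},
    {"grip":1,"x":0,"y":0.06,"z":0,"turn":0},
    {"grip":1,"x":0,"y":0.06,"z":0,"turn":0},
  ],
)

```text
t: 32.1
ee_pos: [556.9, -81.6, 198.2]
eef_rot: [-0.008, 0.669, 0.743, -0.007]
contact_force: [-23.2, -2.3, 19.8]
grip_width: 0.0
```

```bash
python3 look.py 648 -154 5; python3 - <<'E'
from h import *
T=cam("top");S=cam("scene")
for z in (30,): 
  A=[atz(T,p,z) for p in [(309,159.5),(390.5,155)]];print(np.round(A,1),np.degrees(np.arctan2(-(A[0]-A[1])[0],(A[0]-A[1])[1])))
  A=[atz(S,p,z) for p in [(140,304-170+136),(213,277)]]
E
```

```text
tcp [556.9 -81.6 198.2] F [-23.2  -2.3  19.8]
pose [ 648.7 -152.9    4.6] -64.7 rel bay [ 4.8 10.1 -1.6] tcp in shaker [-85.8  78.4]
to corner R x -3.20 y -0.36
to corner L x 0.08 y -0.28
tool yaw 6.0
[[ 720.9  -33.6   30. ]
 [ 740.8 -282.9   30. ]] 4.55467711373684
```

Emit:
carry_out(
  plan=[
    {"grip":1,"x":0,"y":-0.5,"z":0,"turn":0},
    {"grip":1,"x":0,"y":-1.1,"z":0,"turn":0},
    {"grip":1,"x":-0.9,"y":-1.1,"z":0,"turn":0},
    {"grip":1,"x":-1.8,"y":-1.1,"z":0,"turn":0},
    {"grip":1,"x":-2.7,"y":-1.1,"z":0,"turn":0},
  ],
)

```text
t: 32.7
ee_pos: [523.4, -223.3, 199.2]
eef_rot: [-0.0, 0.668, 0.744, 0.0]
contact_force: [1.8, -0.5, 0.2]
grip_width: -0.0
```

Emit:
carry_out(
  plan=[
    {"grip":1,"x":-0.5,"y":0,"z":0,"turn":0},
    {"grip":1,"x":-0.5,"y":0.3,"z":0,"turn":0},
    {"grip":1,"x":-0.5,"y":0.6,"z":0,"turn":0},
    {"grip":1,"x":-0.5,"y":0.75,"z":0,"turn":0},
    {"grip":1,"x":-0.5,"y":0.84,"z":0,"turn":0},
  ],
)

```text
t: 33.2
ee_pos: [567.2, -242.1, 198.9]
eef_rot: [-0.002, 0.669, 0.744, -0.003]
contact_force: [-13.0, -4.2, 9.9]
grip_width: -0.0
```

Emit:
carry_out(
  plan=[
    {"grip":1,"x":0,"y":0.04,"z":0,"turn":0},
    {"grip":1,"x":0,"y":0.08,"z":0,"turn":0},
    {"grip":1,"x":0,"y":0.08,"z":0,"turn":0},
  ],
)

```text
t: 33.5
ee_pos: [568.2, -241.9, 199.0]
eef_rot: [-0.004, 0.669, 0.743, -0.006]
contact_force: [-14.7, -4.3, 11.2]
grip_width: -0.1
```

```bash
python3 look.py 648 -154 5 1
```

```text
tcp [ 568.2 -241.9  199. ] F [-14.7  -4.3  11.2]
['top'] [ 649.7 -154.     3.8]
['scene'] [ 648.  -154.     3.1]
pose [ 648.9 -154.1    3.8] -76.9 rel bay [ 4.9  8.9 -2.4] tcp in shaker [-86.3 -82.3]
to corner R x 0.02 y -0.27
to corner L x 3.29 y -0.14
tool yaw 6.0
```

Emit:
carry_out(
  plan=[
    {"grip":1,"x":0,"y":0.04,"z":0,"turn":0},
    {"grip":1,"x":0,"y":0.08,"z":0,"turn":0},
    {"grip":1,"x":0,"y":0.08,"z":0,"turn":0},
  ],
)

```text
t: 34.0
ee_pos: [569.5, -241.6, 199.0]
eef_rot: [-0.007, 0.67, 0.743, -0.009]
contact_force: [-24.0, -6.3, 17.2]
grip_width: -0.2
```

Emit:
carry_out(
  plan=[
    {"grip":1,"x":0,"y":0.04,"z":0,"turn":0},
    {"grip":1,"x":0,"y":0.04,"z":0,"turn":0},
  ],
)

```text
t: 34.2
ee_pos: [570.1, -241.5, 199.0]
eef_rot: [-0.008, 0.67, 0.742, -0.01]
contact_force: [-29.6, -7.9, 21.1]
grip_width: -0.0
```

```bash
python3 look.py 648 -154 5 1
```

```text
tcp [ 570.1 -241.5  199. ] F [-29.6  -7.9  21.1]
['top'] [ 649.8 -153.5    4.8]
['scene'] [ 648.1 -153.9    3.1]
pose [ 648.9 -153.     4.1] -76.7 rel bay [ 5.  10.  -2.1] tcp in shaker [-84.8 -82.8]
to corner R x 0.02 y -0.30
to corner L x 3.30 y -0.20
tool yaw 5.9
```

Emit:
carry_out(
  plan=[
    {"grip":1,"x":0,"y":-0.4,"z":0,"turn":0},
    {"grip":1,"x":-0.2,"y":-1.0,"z":0,"turn":0},
    {"grip":1,"x":-1.0,"y":-1.0,"z":-0.8,"turn":0},
    {"grip":1,"x":-1.8,"y":-1.0,"z":-1.6,"turn":0},
    {"grip":1,"x":-2.6,"y":-1.0,"z":-2.4,"turn":0},
  ],
)

```text
t: 34.9
ee_pos: [540.0, -361.8, 305.6]
eef_rot: [-0.001, 0.668, 0.744, 0.0]
contact_force: [1.2, -0.3, -0.1]
grip_width: -0.1
```

Emit:
carry_out(
  plan=[
    {"grip":1,"x":-0.8,"y":0,"z":0,"turn":0},
    {"grip":1,"x":-1.6,"y":-0.3,"z":0,"turn":0},
    {"grip":1,"x":-2.0,"y":-0.5,"z":0,"turn":0},
    {"grip":1,"x":-2.0,"y":-0.5,"z":0,"turn":0},
  ],
)

```text
t: 35.3
ee_pos: [525.4, -466.4, 304.7]
eef_rot: [-0.0, 0.67, 0.743, -0.0]
contact_force: [0.1, -0.6, 0.3]
grip_width: -0.1
```

```bash
python3 look.py 648 -154 5 1; python3 - <<'E'
from h import *
t=capture("top");s=capture("scene")
crop(t,200,400,145,225,4,"t8",10);crop(s,120,320,190,290,4,"s8",10)
a=cv2.imread("pics/t8.png");b=cv2.imread("pics/s8.png");z=np.zeros((600,800,3),np.uint8);z[:320]=a;z[320:]=b[:280]
cv2.imwrite("pics/m8.png",z)
E
```

```text
tcp [ 525.4 -466.4  304.7] F [ 0.1 -0.6  0.3]
['top'] [ 649.  -156.     4.4]
['scene'] [ 648.4 -154.9    3.7]
pose [ 647.4 -153.6    4.5] -80.0 rel bay [ 3.4  9.5 -1.7] tcp in shaker [-145.9 -302.3]
to corner R x 4.38 y 1.03
to corner L x 7.66 y 1.11
tool yaw 5.9
```

View pics/m8.png

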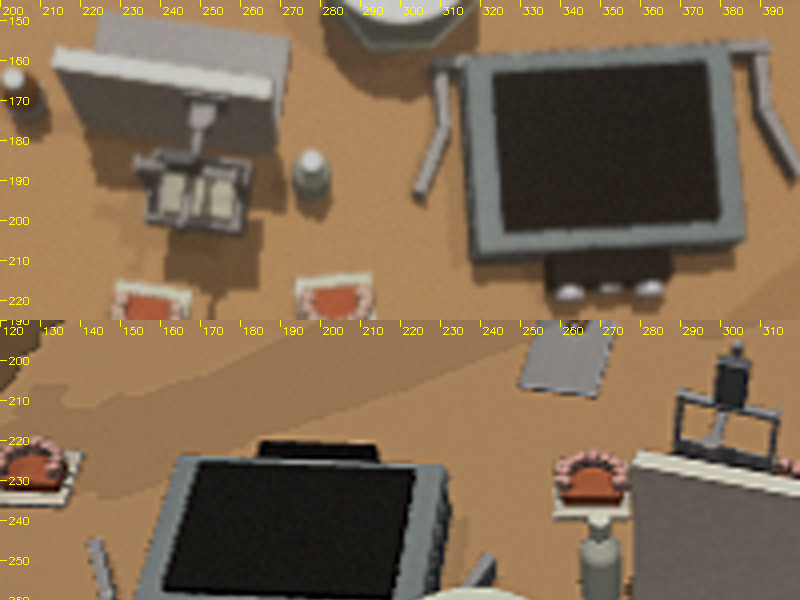

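The picture shows the caddy hanging on the squared-out hook, top (247,190). The shaker sits in the bay parallel to the back stop, top (316,160) to (382,156). The bystanders in view are unmoved and the robot is clear, so I hand in.

```bash
python3 -c "
from cell import *
print(get_obs()['t'],sign_off())"
```

```text
the job is handed in; nothing more can be done
35.6 None
```

The job is done in the order asked and was handed in at 35.6 s.

- **Hook:** I swung it out with the closed fingertips until the stop pushed back with about 12 N. The pictures show it square to the board.
- **Caddy:** I gripped it by its tab, threaded the hook through its window and lowered it until the arm took about 14 N. It still hangs there in the last picture.
- **Shaker:** I walked it in with alternating pushes on its two near corners. It stayed within about 17° of the bay direction, and the finger stayed at |y| of about 68–88 mm, clear of the console.

**Last checks on the shaker:**
- **Squareness:** Both corners met the back stop, at 23 N on the left and 30 N on the right. The contact points give a yaw of about 4.7°. The image fit gives about 4.4°, and my re-read of the back stop about 4.6°.
- **Side play:** The gaps to the two rails look about equal.
- **Bystanders:** Those in the last picture are where they were. I did not check the spatula's handle or the amber bottle closely at the end.

**What disagreed:** My first reading of the bay had its yaw at 6.2° and its sideways position about 10 mm off. I dropped it for the later back-stop reading and the stop forces. The top and scene cameras differed by 1–2 mm and up to about 1.7° on the shaker. After the last push on the right corner I did not press the left one again, so it may stand up to about 1 mm off the stop.

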